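# Core plugs into the ultrasonic bath

### The job

Get the rock core plugs ready for cleaning: lever up the flush lid of the plug case with the blade of the lid lifter at the notch in its front, fold the lid right back, and move every plug from the case into the metal basket on the bench. Then lift the loaded basket by its handle and hang it in the ultrasonic bath by its two end pins, one on each hook, not letting go until both pins are fully seated. Leave the bench tidy: lid lifter lying on its green mat, case shut, glass and bottles where they were.

Things in the scene. Friction and masses are not known exactly. Their poses are not given: they have to be found in the camera images.
- case: plug case, fixed to the bench: grey box 124 (its x) x 170 (its y) x 66 mm high, walls 5 mm, inner floor 6 mm above the bench; origin: centre of its underside; front: its -x side. Two to four plugs stand in it, about 26 mm either side of the middle in x and 33 mm in y. A blue lid lies flush on top, underside 66.5 mm above the bench, with no rim to grip; a steel strip on its top marks the notch
- notch (a point): middle of the notch at the top of the case's front wall (front face): 44 mm wide, open from 57 mm above the bench up to the underside of the shut lid at 66.5 mm; the blade of the lifter goes in level here, along the case's +x, between the plugs
- lid_hinge (a joint): opening angle of the lid in rad: 0 shut, 1.95 folded right back (stop). The hinge runs along the case's y at its back (+x) top edge, 62 mm behind the case's origin and 66.5 mm above the bench. Stiff hinge (about 0.28 N m): the lid stays at whatever angle it is left
- lid: blue lid plate, 124 x 170 x 6 mm, 0.12 kg; its origin is on the hinge line, and the plate reaches 124 mm along its own -x from there; its z points out of its upper face
- lid_edge (a point): middle of the lid's free front edge, at its underside, 124 mm from the hinge line
- lifter: flat lid lifter, 165 mm long, 0.10 kg: orange handle 80 x 28 x 20 mm, then a steel blade 22 mm wide and 3 mm thick that sticks out 85 mm in line with the handle along the lifter's +x, at mid-height of the handle. Origin: centre of the underside of the handle; z up as it lies on its handle. It balances about 20 mm ahead of the origin
- lifter_tip (a point): middle of the end of the blade, 125 mm ahead of the lifter's origin and 10 mm above its underside
- mat: green mat for the lifter, 210 x 80 x 2 mm, fixed to the bench, long along its x; origin at the centre of its underside
- plug0: core plug, light grey rock: solid cylinder 38 mm across, 50 mm long, about 0.13 kg; origin at the centre of its lower face, z along the cylinder. May be absent
- plug1: core plug, red-brown rock: as plug0
- plug2: core plug, sand-coloured rock: as plug0
- plug3: core plug, dark grey rock: as plug0
- basket: metal basket, loose, 0.26 kg: tray 124 (its x) x 200 (its y) mm, 3 mm floor, rim 14 mm high, a handle in the middle and a pin at each end (overall 292 mm in y). Each quarter of the tray takes one plug, centred 28 mm either side of the middle in x and 62 mm in y; two ribs 9 mm high cross it along x at 28 mm either side of the middle. Origin: centre of the underside
- basket_handle (a point): where to hold the basket's handle, on its middle axis 78 mm above the underside: upright plate 10 mm thick (along the basket's x) and 24 mm wide (along its y), under a black head 18 x 26 mm whose top is 96 mm above the underside
- pin_a (a point): pin at the basket's +y end: point on its axis, 126 mm from the middle, 70 mm above the underside. The pin is 8 mm thick, points out along y from 100 to 140 mm from the middle, ends in a 16 mm disc, and is carried by an upright at the end of the tray, 24 mm wide in x and 75 mm high. The basket hangs freely about its two pins
- pin_b (a point): pin at the basket's -y end: the same
- bath: ultrasonic bath, dry, fixed to the bench: 200 (its x) x 276 (its y) mm, rim 155 mm high, open tank 160 x 228 mm with its floor 52 mm above the bench; origin at the centre of its underside, control panel on its -x side. A dark upturned hook stands on the rim at the middle of each short (y) end. The basket hangs in either way round, its floor about 103 mm above the bench
- hook_left (a point): hook at the bath's +y end, 126 mm from its middle: where the axis of a seated pin lies, 173 mm above the bench. The hook is open upward with a V-shaped throat, 8 mm round bar, mouth about 24 mm wide in the bath's x, tips 195 mm (front, -x) and 209 mm (back) above the bench
- hook_right (a point): hook at the bath's -y end: the same
- beaker: glass beaker, 70 mm across, 90 mm high: leave alone
- wash_bottle: white bottle with red cap, 60 mm across, 160 mm high: leave alone
- jar: amber jar with black cap, 60 mm across, 85 mm high: leave alone
There are look-alikes about, which are no part of the job. Of the things like the mat, leave any that is black; of the rest the smaller one is meant. There is more than one size of the case; the job needs the larger.

How it is judged:
By the outcome, as a careful person would: the job done as asked, in the order asked, and still so for the second after the job is handed in, with the robot touching nothing.
Of plug0, plug1, plug2, plug3 only 2 to 4 are there at a start; the rules pass over those that are not, and their reading is None.
At some moment in a run one of lifter, basket may be knocked a few centimetres aside while the robot is not near it.
Once in a run the grip may slacken for a moment while it holds something.
It also fails if it takes over 210 s, if anything falls off the work surface, if the arm or the gripper's body presses on something with over 40 N, if the wrist force passes 120 N, or if a joint passes its speed limit or range.

### The arm

A 6-joint arm with a two-finger parallel gripper is mounted at the origin on the work surface. World frame = base frame: x ahead of the robot, y to its left, z up, the work surface at z = 0. Lengths are in m, angles in degrees, forces in N, time in s.
With the tool pointing down it reaches from about 0.4 to 0.825 m from the base axis. Payload 7 kg.
Tool frame: the origin (TCP) lies midway between the tips of the shut fingers; the grasp point (between the pads) lies 19 mm behind it (grip_depth is the distance from the TCP to the grasp point, in m); z points along the fingers, y is the direction in which the jaws open and shut (so a half turn about z gives the same grasp; the last joint's range is limited). The gripper opens to 88 mm and grips with 3 to 60 N. Pads are 19 mm wide; open, the fingers measure 130 mm over their backs; the gripper's body (78 mm by 193 mm) begins 47 mm behind the grasp point.
Start: joints at [-60.212, 20.546, 0.682, 0, -70.136, -16.507], TCP at [0.155, -0.657, 0.227] pointing down, gripper open.
Joint ranges: [-176.03, 176.03], [-82.01, 121.73], [-58.28, 71.71], [-173.87, 95.51], [-174.79, -0.11], [-173.66, 173.66]. Speed limits (degrees/s): [136.94, 136.94, 172.46, 180, 180, 180].

### API

Orientations are given as [roll, pitch, yaw] about the fixed x, y, z axes, in that order (R = Rz(yaw) Ry(pitch) Rx(roll)).
In Python, from plant import * gives the robot as it stands.
- The arm moves only by the shell command python3 -m inch 'ROWS'. ROWS is JSON, a list of rows, each an object of numbers: "ax", "ay", "az": the turn, a rotation vector about the tool's x, y, z in degrees; "dx", "dy", "dz": the shift along the tool's x, y, z in mm; "fingers": the finger opening in mm, from 0 to 87.6. In form: [{"ax": .., "ay": .., "az": .., "dx": .., "dy": .., "dz": .., "fingers": ..}, ...]. A call has 1 to 8 rows; each row is the pose to reach, as a shift and turn from the pose commanded when the call began, along the tool's axes at that moment; what a row does not reach only later rows make up. A row lasts 1/8 s, in which the tool goes at most 62.5 mm and 10.7 degrees, less where a joint would pass 70% of its speed; a pose out of reach is approached as far as the arm can. A call with a gripper value outside its range is refused whole. The fingers move at their own pace and stop on an object; the grip force is fixed at half the most. Time passes only in rows, so rows that repeat a pose let the fingers close. It gives the time, the measured TCP pose, the force and the opening at its end, in the units of the state.
- get_obs(): the state, without advancing time (a new reading comes with each control period).
- snapshot(name): name is "side" or "top" or "wrist"; returns a dict with "image" (420x560x3 uint8, red, green, blue), "fx", "fy", "cx", "cy" (pixels), "rvec" (rotation vector, rad) and "tvec" (3), from world to camera coordinates, as OpenCV has them. Camera axes: x right, y down, z forward; pixel columns grow to the right and rows downward; lengths in m; the calibration is good to about 2 mm. The wrist camera is an equidistant fisheye: a pixel r from the principal point sees the ray r / f radians off the axis. A picture is of the moment at which its call begins. There is no depth.
- close_job(): hands the job in, once; it reports no verdict.
Trained networks look in the newest picture that a camera, given by its name, has taken for a name from the list of things; names that differ only in an ending like _2 or _b are one class to them, and where a whole thing is asked for, a point or a joint stands for the part that bears it (a point fixed in the world has none). Each returns a list of dicts, best first, with "score" (0 to 1); they miss things now and then, are a little off and sometimes report something else, mostly with a low value. They report only what shows in the picture. A call takes as long as a camera call. They do not tell look-alikes from the thing itself.
- search_frame(target, camera): "bbox" ([centre column, centre row, width, height] in pixels, round what is visible of it).
- trace(target, camera): "mask" (420x560 bool, what is visible of it) and "bbox" ([centre column, centre row, width, height] in pixels, round what is visible of it).
- landmark_of(target, camera): "position" ([column, row] in pixels: a listed point, or the origin of a listed thing).
The state is a dict: "clock": time; "joint_pos": joint angles; "qvel": joint speeds; "tau": joint torques, N m; "tool_pos": TCP position; "orientation": TCP orientation; "force": force on the tool from outside, world axes, zero at the start; "moment": the same for the moment, N m; "opening": finger opening in m.
Only numpy, scipy, OpenCV 4.12 (cv2) and the standard library are available. Lean on these libraries where they do the work, as an engineer would, in place of code of your own. Each camera call takes 0.05 s, during which the arm holds its last target.

## Working session

There is one attempt and no reset: what is moved stays moved. The work goes in short steps, Python scripts to look and compute and a shell command to move; the robot and the scene stay as the last step left them, time stands still between calls to the robot, and variables do not carry over. Pictures are saved under pics/ and viewed, and the job is handed in when it is done.

```bash
ls; mkdir -p pics
python3 - <<'E'
from plant import *
import cv2
print(get_obs())
for n in ["side","top","wrist"]:
    s=snapshot(n); cv2.imwrite(f"pics/a_{n}.png",s["image"][:,:,::-1]); print(n,s["fx"],s["cx"],s["cy"],s["rvec"],s["tvec"])
E
```

```text
pics
{'clock': 0.0, 'joint_pos': array([-6.02112846e+01,  2.05925639e+01,  6.32286016e-01, -2.11775687e-02,
       -7.01341771e+01, -1.65077348e+01]), 'qvel': array([-0.00360536,  0.02490738,  0.06505021,  0.14886216, -0.04999145,
        0.08320987]), 'tau': array([-1.07249463e-03, -5.82711911e+01,  2.93049181e+01,  6.99705362e+00,
        6.82194936e-03, -1.50198166e-04]), 'tool_pos': array([ 0.15493979, -0.65646766,  0.22559531]), 'orientation': array([ 1.79903781e+02, -7.75429734e-03, -1.66726226e+02]), 'force': array([-0.7548291 ,  0.09872232, -0.58449438]), 'moment': array([-0.04627856, -0.01260706, -0.0433193 ]), 'opening': 0.08732740398667083}
side 402.51050141301226 273.2572062408913 211.02122975223205 [ 0.89372877 -2.2630219   1.28884284] [0.2917771  0.33195118 1.05980937]
top 488.1698411602105 281.3036258610955 215.89096428618103 [ 2.18317996 -2.15751291  0.10429588] [-0.14055623  0.5429828   1.60138954]
wrist 325.19226210127806 279.6949726041941 212.92042824688812 [-1.83654906 -2.3188314  -0.31748117] [ 0.67405435 -0.03391106  0.39066422]
```

View pics/a_top.png

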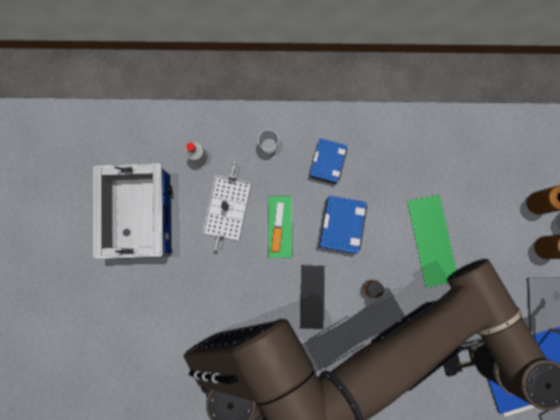

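View pics/a_side.png

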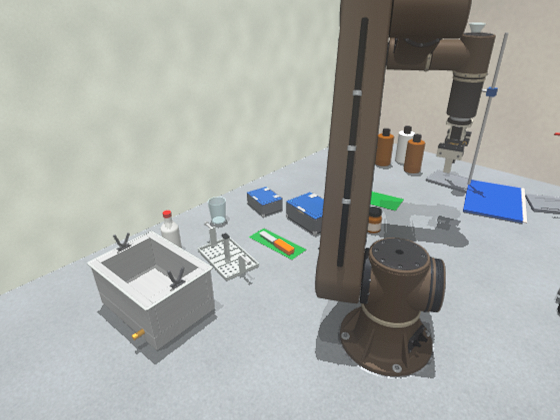

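View pics/a_wrist.png

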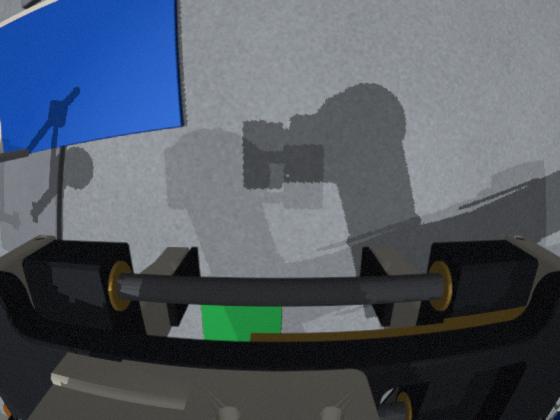

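The top view shows the bath at (130,212), basket (228,207), lifter on the smaller green mat (281,227), large case (343,224), small case (328,160), a larger green mat (432,240), and black mat (313,296). Next I'll set up measuring helpers.

```bash
cat > h.py <<'E'
from plant import *
import numpy as np, cv2
from scipy.spatial.transform import Rotation as Ro
from scipy.optimize import least_squares
def cam(s):
    R=cv2.Rodrigues(np.array(s["rvec"],float))[0]; return R,np.array(s["tvec"],float)
def proj(s,P,wrist=False):
    R,t=cam(s); p=np.atleast_2d(P)@R.T+t
    if wrist:
        r=np.linalg.norm(p[:,:2],axis=1); th=np.arctan2(r,p[:,2]); k=th/np.maximum(r,1e-9)
        return np.c_[s["fx"]*k*p[:,0]+s["cx"],s["fy"]*k*p[:,1]+s["cy"]]
    return np.c_[s["fx"]*p[:,0]/p[:,2]+s["cx"],s["fy"]*p[:,1]/p[:,2]+s["cy"]]
def ray(s,uv,wrist=False):
    R,t=cam(s); a=(uv[0]-s["cx"])/s["fx"]; b=(uv[1]-s["cy"])/s["fy"]
    if wrist:
        r=np.hypot(a,b); k=np.sin(r)/max(r,1e-9); d=np.array([a*k,b*k,np.cos(r)])
    else: d=np.array([a,b,1.])
    return -R.T@t, R.T@d
def at_z(s,uv,z,wrist=False):
    o,d=ray(s,uv,wrist); return o+d*(z-o[2])/d[2]
def grab(n,name=None,crop=None,scale=1):
    s=snapshot(n)
    if name:
        im=s["image"][:,:,::-1]
        if crop: im=im[crop[1]:crop[3],crop[0]:crop[2]]
        if scale!=1: im=cv2.resize(im,None,fx=scale,fy=scale,interpolation=cv2.INTER_CUBIC)
        cv2.imwrite("pics/"+name+".png",im)
    return s
def tcp():
    o=get_obs(); return np.array(o["tool_pos"]),Ro.from_euler("xyz",o["orientation"],degrees=True).as_matrix(),o
def go(p,rpy):
    "shift mm and rotvec deg in tool axes, from measured"
    P,R,o=tcp(); T=Ro.from_euler("xyz",rpy,degrees=True).as_matrix()
    return np.round(R.T@(np.array(p)-P)*1000,1), np.round(Ro.from_matrix(R.T@T).as_rotvec(degrees=True),1)
E
python3 - <<'E'
from h import *
st=grab("top","b_top",(180,110,400,280),3.5)
ss=grab("side","b_side",(180,170,400,310),3.5)
for n,zz in [("case",0),("notch",.06),("lid",.0665),("lid_edge",.0665),("lifter",.002),("lifter_tip",.012),("mat",0),("basket",0),("basket_handle",.078),("pin_a",.07),("pin_b",.07),("bath",0),("hook_left",.173),("hook_right",.173),("beaker",0),("wash_bottle",0),("jar",0)]:
    for c,s in(("top",st),("side",ss)):
        print(n,c,[(round(d["score"],2),np.round(d["position"]).tolist(),np.round(at_z(s,d["position"],zz),3)[:2].tolist()) for d in landmark_of(n,c)[:3]])
E
```

```text
case top [(0.94, [338.0, 225.0], [0.52, -0.326]), (0.66, [326.0, 160.0], [0.74, -0.284])]
case side [(0.85, [265.0, 206.0], [0.73, -0.292]), (0.56, [312.0, 221.0], [0.507, -0.324])]
notch top [(0.76, [311.0, 155.0], [0.744, -0.231]), (0.59, [325.0, 221.0], [0.527, -0.278]), (0.55, [370.0, 290.0], [0.304, -0.423])]
notch side [(0.96, [299.0, 211.0], [0.529, -0.273]), (0.64, [252.0, 202.0], [0.712, -0.204]), (0.34, [374.0, 231.0], [0.248, -0.343])]
lid top [(0.84, [362.0, 229.0], [0.501, -0.396]), (0.76, [344.0, 164.0], [0.715, -0.339])]
lid side [(0.87, [319.0, 201.0], [0.514, -0.375])]
lid_edge top [(0.87, [324.0, 220.0], [0.53, -0.274]), (0.74, [315.0, 155.0], [0.745, -0.243]), (0.58, [340.0, 222.0], [0.522, -0.324])]
lid_edge side [(0.88, [253.0, 199.0], [0.717, -0.212]), (0.75, [300.0, 209.0], [0.527, -0.275])]
lifter top [(0.72, [277.0, 237.0], [0.475, -0.12]), (0.62, [124.0, 252.0], [0.418, 0.394]), (0.45, [217.0, 238.0], [0.471, 0.08])]
lifter side [(0.58, [298.0, 212.0], [0.592, -0.342]), (0.55, [284.0, 248.0], [0.465, -0.12])]
lifter_tip top [(0.55, [278.0, 200.0], [0.599, -0
[... 1382 characters left out ...]
279.0], [0.416, 0.343])]
hook_right top [(0.7, [123.0, 169.0], [0.669, 0.352]), (0.49, [341.0, 226.0], [0.502, -0.317])]
hook_right side [(0.85, [124.0, 244.0], [0.654, 0.352])]
beaker top [(0.76, [268.0, 146.0], [0.788, -0.086]), (0.42, [197.0, 159.0], [0.739, 0.157]), (0.17, [237.0, 170.0], [0.701, 0.018])]
beaker side [(0.66, [221.0, 220.0], [0.776, -0.091]), (0.55, [157.0, 308.0], [0.539, 0.347])]
wash_bottle top [(0.8, [200.0, 158.0], [0.745, 0.149])]
wash_bottle side [(0.89, [172.0, 251.0], [0.746, 0.155]), (0.22, [274.0, 247.0], [0.497, -0.101])]
jar top [(0.58, [373.0, 289.0], [0.305, -0.442])]
jar side [(0.73, [373.0, 233.0], [0.285, -0.41]), (0.68, [299.0, 209.0], [0.604, -0.365])]
```

View pics/b_top.png

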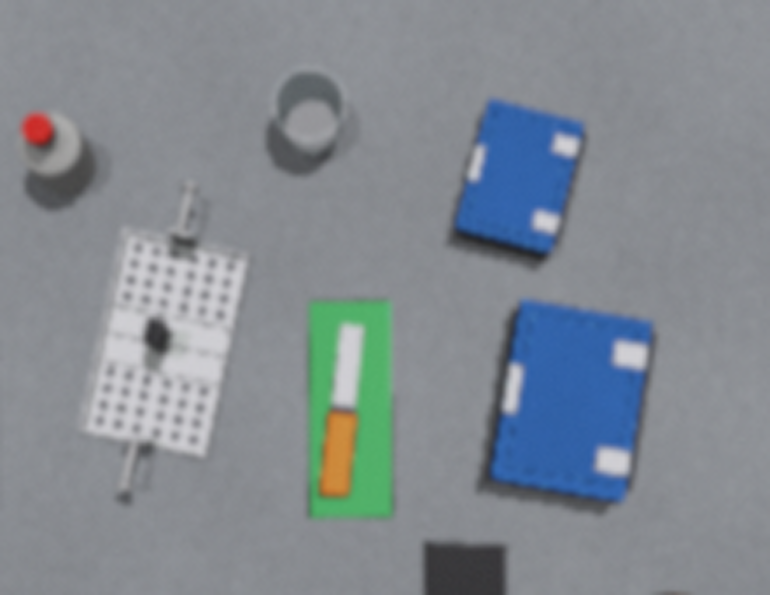

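View pics/b_side.png

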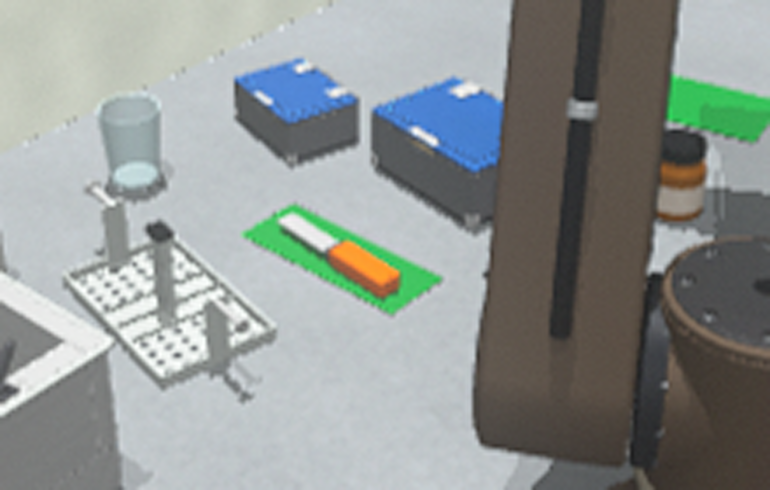

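Run:
```python
from h import *
print(go([.47,-.16,.27],[180,0,-86]))
print(go([.47,-.16,.27],[180,0,-6]))
```

```text
(array([-420.7,  411.3,  -43.4]), array([ -0. ,  -0. , -80.7]))
(array([-420.7,  411.3,  -43.4]), array([  -0. ,   -0. , -160.7]))
```

```bash
python3 -m inch '[{"dz":-40,"dx":-200,"dy":200,"az":-40},{"dz":-43,"dx":-420,"dy":411,"az":-80},{"dz":-43,"dx":-420,"dy":411,"az":-80},{"dz":-43,"dx":-420,"dy":411,"az":-80},{"dz":-43,"dx":-420,"dy":411,"az":-80},{"dz":-43,"dx":-420,"dy":411,"az":-80},{"dz":-43,"dx":-420,"dy":411,"az":-80},{"dz":-43,"dx":-420,"dy":411,"az":-80}]'
python3 - <<'E'
from h import *
print(go([.47,-.16,.27],[180,0,-6]), get_obs()["joint_pos"].round(0))
E
```

```text
(array([-420.7,  411.3,  -43.4]), array([  -0. ,   -0. , -160.7])) [-60.  21.   1.   0. -70. -17.]$[0]: bad value
```

```bash
python3 -m inch '[{"ax":0,"ay":0,"az":-40,"dx":-200,"dy":200,"dz":-40,"fingers":60},{"ax":0,"ay":0,"az":-80,"dx":-420,"dy":411,"dz":-43,"fingers":60},{"ax":0,"ay":0,"az":-80,"dx":-420,"dy":411,"dz":-43,"fingers":60},{"ax":0,"ay":0,"az":-80,"dx":-420,"dy":411,"dz":-43,"fingers":60},{"ax":0,"ay":0,"az":-80,"dx":-420,"dy":411,"dz":-43,"fingers":60},{"ax":0,"ay":0,"az":-80,"dx":-420,"dy":411,"dz":-43,"fingers":60},{"ax":0,"ay":0,"az":-80,"dx":-420,"dy":411,"dz":-43,"fingers":60},{"ax":0,"ay":0,"az":-80,"dx":-420,"dy":411,"dz":-43,"fingers":60}]'
python3 - <<'E'
from h import *
print(go([.47,-.16,.27],[180,0,-6]), get_obs()["joint_pos"].round(0))
E
```

```text
clock: 2.95
tool_pos: [0.4224, -0.2339, 0.2644]
orientation: [-179.9, -0.0, -86.5]
force: [0.7, -0.6, 0.5]
opening: 0.0597
(array([-70.8, -52.1,  -5.5]), array([ -0. ,  -0.1, -80.5])) [ -6.   1. -19.   0. -70.   9.]
```

```bash
python3 -m inch '[{"ax":0,"ay":0,"az":-40,"dx":-71,"dy":-52,"dz":-5,"fingers":60},{"ax":0,"ay":0,"az":-80,"dx":-71,"dy":-52,"dz":-5,"fingers":60},{"ax":0,"ay":0,"az":-80,"dx":-71,"dy":-52,"dz":-5,"fingers":60},{"ax":0,"ay":0,"az":-80,"dx":-71,"dy":-52,"dz":-5,"fingers":60},{"ax":0,"ay":0,"az":-80,"dx":-71,"dy":-52,"dz":-5,"fingers":60},{"ax":0,"ay":0,"az":-80,"dx":-71,"dy":-52,"dz":-5,"fingers":60},{"ax":0,"ay":0,"az":-80,"dx":-71,"dy":-52,"dz":-5,"fingers":60},{"ax":0,"ay":0,"az":-80,"dx":-71,"dy":-52,"dz":-5,"fingers":60}]'
python3 - <<'E'
from h import *
s=grab("wrist","c_wrist"); print(get_obs()["joint_pos"].round(0))
for n,z in [("lifter",.002),("lifter_tip",.012),("notch",.06),("lid_edge",.0665),("lid",.0665)]:
  print(n,[(round(d["score"],2),np.round(d["position"]).tolist(),np.round(at_z(s,d["position"],z,True),4)[:2].tolist()) for d in landmark_of(n,"wrist")[:3]])
hsv=cv2.cvtColor(s["image"],cv2.COLOR_RGB2HSV)
m=cv2.inRange(hsv,(8,150,120),(20,255,255)); ys,xs=np.nonzero(m)
P=np.array([at_z(s,(x,y),.022,True) for x,y in zip(xs,ys)])
print(len(xs),P.mean(0), cv2.minAreaRect((P[:,:2]*1000).astype(np.float32)))
E
```

```text
clock: 3.95
tool_pos: [0.4694, -0.1619, 0.2689]
orientation: [-180.0, -0.0, -6.5]
force: [0.2, -0.1, 0.2]
opening: 0.06
[  4.   2. -17.  -0. -71.  80.]
lifter [(0.75, [246.0, 184.0], [0.4683, -0.1168])]
lifter_tip [(0.96, [242.0, 93.0], [0.5866, -0.1274]), (0.52, [120.0, 128.0], [0.5709, 0.0478])]
notch [(0.97, [373.0, 129.0], [0.5268, -0.2765])]
lid_edge [(0.78, [370.0, 130.0], [0.5262, -0.271])]
lid [(0.71, [466.0, 142.0], [0.506, -0.397])]
1184 [ 0.46559819 -0.11662335  0.022     ] ((402.18438720703125, -147.0146026611328), (384.3167419433594, 203.06472778320312), 86.7548599243164)
```

View pics/c_wrist.png

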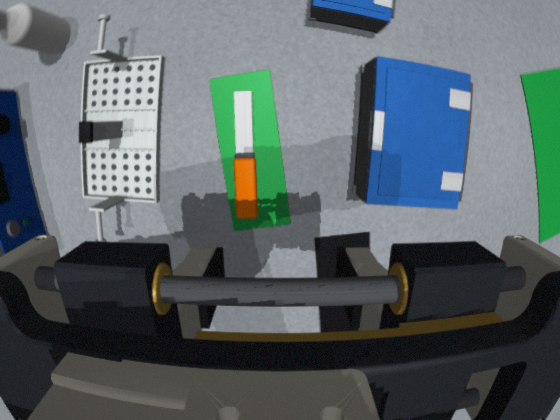

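```bash
cat >> h.py <<'E'
def rect(s,lo,hi,z,near,wrist=True):
    hsv=cv2.cvtColor(s["image"],cv2.COLOR_RGB2HSV); m=cv2.inRange(hsv,lo,hi)
    m=cv2.morphologyEx(m,cv2.MORPH_CLOSE,np.ones((5,5),np.uint8))
    n,l,st,c=cv2.connectedComponentsWithStats(m)
    k=l[near[1],near[0]]
    if k==0: k=1+np.argmin([np.hypot(*(c[i]-near))+(1e4 if st[i,4]<40 else 0) for i in range(1,n)])
    cs=cv2.findContours((l==k).astype(np.uint8),cv2.RETR_EXTERNAL,cv2.CHAIN_APPROX_NONE)[0]
    P=np.array([at_z(s,p[0],z,wrist)[:2] for p in max(cs,key=len)])*1000
    return cv2.minAreaRect(P.astype(np.float32))
E
python3 - <<'E'
from h import *
s=grab("wrist")
print("handle",rect(s,(8,150,120),(20,255,255),.017,(246,190)))
print("mat",rect(s,(45,80,60),(75,255,255),.002,(225,120)))
print("lid",rect(s,(105,120,60),(125,255,255),.0725,(420,140)))
s=grab("top")
print("mat",rect(s,(45,80,60),(75,255,255),.002,(272,220),False))
print("lid",rect(s,(105,120,60),(125,255,255),.0725,(345,224),False))
print("handle",rect(s,(8,150,120),(20,255,255),.022,(276,240),False))
E
```

```text
handle ((466.43890380859375, -116.33385467529297), (27.81155014038086, 77.18406677246094), 84.64091491699219)
mat ((509.89837646484375, -127.33987426757812), (210.0158233642578, 80.48320007324219), 0.9763786792755127)
lid ((515.6333618164062, -332.5698547363281), (125.22085571289062, 169.46705627441406), 80.59097290039062)
mat ((604.5096435546875, -120.46214294433594), (20.548185348510742, 64.5570068359375), 0.6713650226593018)
lid ((515.5821533203125, -333.2314758300781), (125.59912872314453, 169.9282684326172), 81.11001586914062)
handle ((620.215087890625, -1049.717041015625), (30.146921157836914, 68.14002990722656), 87.50271606445312)
```

Run:
```python
from h import *
print(go([.4885,-.1184,.06],[180,0,-5.4]))
print(go([.4885,-.1184,.0045],[180,0,-5.4]))
```

```text
(array([ 13.8, -45.4, 208.8]), array([ 0. , -0. , -1.4]))
(array([ 13.8, -45.4, 264.3]), array([ 0. , -0. , -1.4]))
```

```bash
python3 -m inch '[{"ax":0,"ay":0,"az":-1.4,"dx":14,"dy":-45,"dz":50,"fingers":60},{"ax":0,"ay":0,"az":-1.4,"dx":14,"dy":-45,"dz":110,"fingers":60},{"ax":0,"ay":0,"az":-1.4,"dx":14,"dy":-45,"dz":170,"fingers":60},{"ax":0,"ay":0,"az":-1.4,"dx":14,"dy":-45,"dz":220,"fingers":60},{"ax":0,"ay":0,"az":-1.4,"dx":14,"dy":-45,"dz":220,"fingers":60},{"ax":0,"ay":0,"az":-1.4,"dx":14,"dy":-45,"dz":245,"fingers":60},{"ax":0,"ay":0,"az":-1.4,"dx":14,"dy":-45,"dz":264,"fingers":60},{"ax":0,"ay":0,"az":-1.4,"dx":14,"dy":-45,"dz":264,"fingers":60}]'
python3 -m inch '[{"ax":0,"ay":0,"az":0,"dx":0,"dy":0,"dz":0,"fingers":40},{"ax":0,"ay":0,"az":0,"dx":0,"dy":0,"dz":0,"fingers":20},{"ax":0,"ay":0,"az":0,"dx":0,"dy":0,"dz":0,"fingers":10},{"ax":0,"ay":0,"az":0,"dx":0,"dy":0,"dz":0,"fingers":10}]'
```

```text
clock: 5.35
tool_pos: [0.4894, -0.1189, 0.0059]
orientation: [180.0, -0.0, -5.3]
force: [0.3, -0.8, 0.7]
opening: 0.0598
clock: 5.85
tool_pos: [0.4888, -0.1188, 0.0052]
orientation: [-180.0, -0.0, -5.3]
force: [-0.4, -0.0, 4.6]
opening: 0.0276
```

```bash
python3 - <<'E'
from h import *
c=np.array([515.6,-332.9])/1000; a=np.radians(-99.1); d=np.array([np.cos(a),np.sin(a)])
q=c-.190*d
print(q,go([*q,.12],[180,0,-99.1]))
E
python3 -m inch '[{"ax":0,"ay":0,"az":0,"dx":0,"dy":0,"dz":-40,"fingers":10},{"ax":0,"ay":0,"az":0,"dx":0,"dy":0,"dz":-80,"fingers":10},{"ax":0,"ay":0,"az":0,"dx":0,"dy":0,"dz":-115,"fingers":10},{"ax":0,"ay":0,"az":0,"dx":0,"dy":0,"dz":-115,"fingers":10}]'
python3 - <<'E'
from h import *
s=grab("wrist","d_wrist"); s=grab("side","d_side",(180,170,400,310),3.5)
E
```

```text
[ 0.54565003 -0.14529138] (array([  59.1,   21.1, -114.8]), array([-0. , -0. , 93.8]))
clock: 6.35
tool_pos: [0.4904, -0.1187, 0.1225]
orientation: [-179.9, -0.3, -5.3]
force: [0.8, 0.8, -1.7]
opening: 0.0279
```

View pics/d_wrist.png

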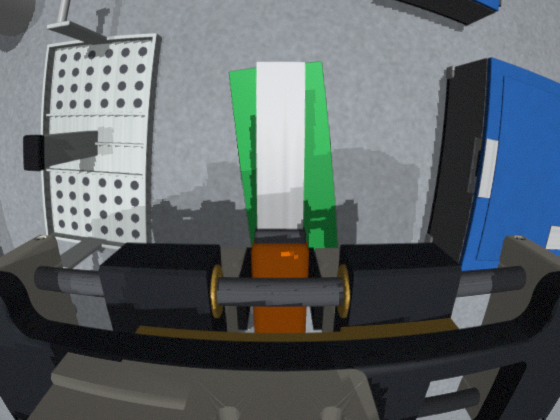

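View pics/d_side.png

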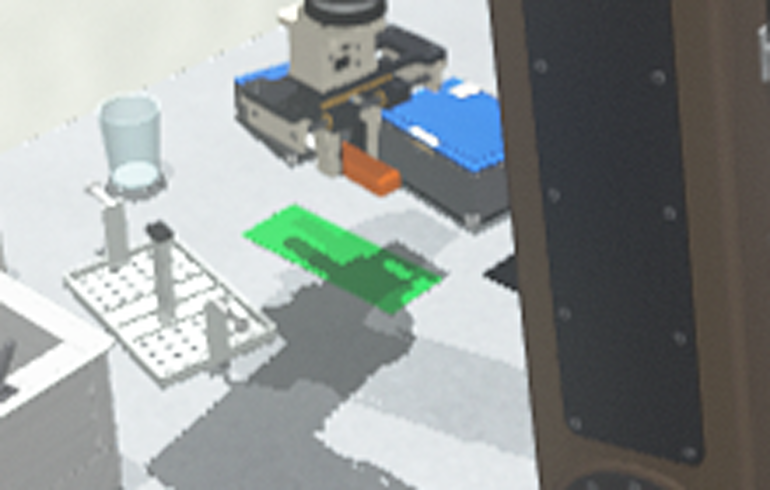

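```bash
python3 - <<'E'
from h import *
s=grab("wrist")
P,R,o=tcp()
for dz in(-.005,0,.005,.01): print(dz,proj(s,P+R@np.array([.103,0,-.0068-dz]),True), proj(s,P+R@np.array([.103,.011,-.0068-dz]),True))
E
python3 -m inch '[{"ax":0,"ay":0,"az":93.8,"dx":57,"dy":21,"dz":0,"fingers":10},{"ax":0,"ay":0,"az":93.8,"dx":57,"dy":21,"dz":0,"fingers":10},{"ax":0,"ay":0,"az":93.8,"dx":57,"dy":21,"dz":0,"fingers":10},{"ax":0,"ay":0,"az":93.8,"dx":57,"dy":21,"dz":0,"fingers":10},{"ax":0,"ay":0,"az":93.8,"dx":57,"dy":21,"dz":0,"fingers":10},{"ax":0,"ay":0,"az":93.8,"dx":57,"dy":21,"dz":0,"fingers":10},{"ax":0,"ay":0,"az":93.8,"dx":57,"dy":21,"dz":0,"fingers":10},{"ax":0,"ay":0,"az":93.8,"dx":57,"dy":21,"dz":0,"fingers":10}]'
python3 -m inch '[{"ax":0,"ay":0,"az":8.2,"dx":0,"dy":0,"dz":50,"fingers":10},{"ax":0,"ay":0,"az":8.2,"dx":0,"dy":0,"dz":50,"fingers":10},{"ax":0,"ay":0,"az":8.2,"dx":0,"dy":0,"dz":50,"fingers":10}]'
python3 - <<'E'
from h import *
c=np.array([515.6,-332.9])/1000; a=np.radians(-99.1); d=np.array([np.cos(a),np.sin(a)])
print(go([*(c-.19*d),.0547],[180,0,-99.1]))
s=grab("wrist","e_wrist"); s=grab("top","e_top",(240,150,420,290),4)
E
```

```text
-0.005 [[280.27160535  62.84202667]] [[303.32694269  63.08721663]]
0 [[280.28948713  60.87326387]] [[304.09187989  61.13809252]]
0.005 [[280.3085542   58.77636515]] [[304.90727729  59.06315127]]
0.01 [[280.32892673  56.53859301]] [[305.77821443  56.85002038]]
clock: 7.5
tool_pos: [0.5424, -0.145, 0.118]
orientation: [179.8, -0.0, -91.6]
force: [-0.3, 0.1, -1.3]
opening: 0.0278
clock: 7.88
tool_pos: [0.5435, -0.1452, 0.0699]
orientation: [179.9, -0.0, -99.3]
force: [0.2, -0.1, -0.6]
opening: 0.0275
(array([-0.3, -2.1, 15.2]), array([ 0.1, -0. , -0.2]))
```

View pics/e_wrist.png

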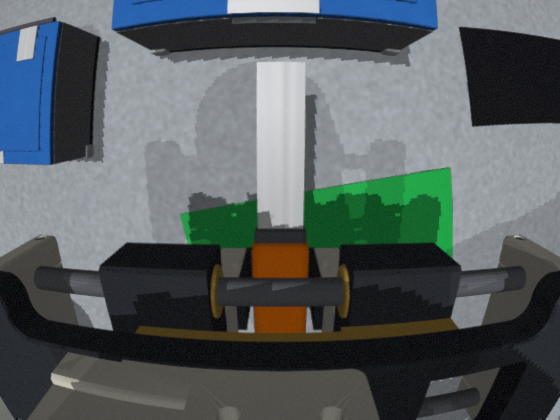

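View pics/e_top.png

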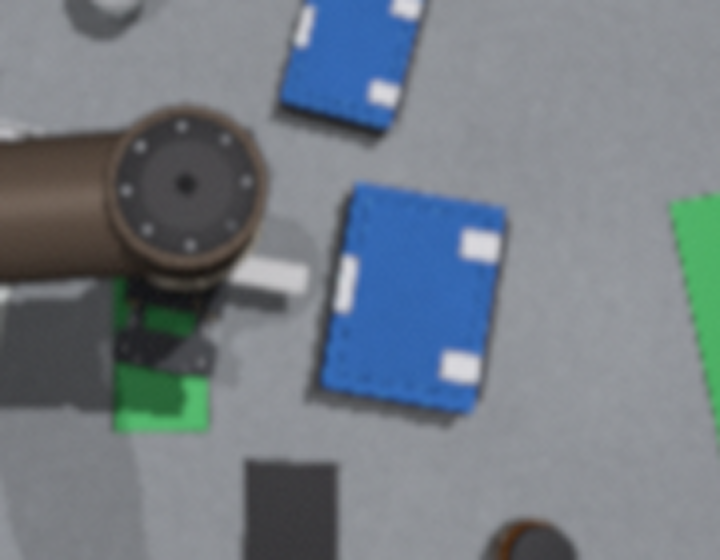

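```bash
python3 -m inch '[{"ax":0,"ay":0,"az":0,"dx":0,"dy":-2,"dz":14,"fingers":10},{"ax":0,"ay":0,"az":0,"dx":0,"dy":-2,"dz":14,"fingers":10},{"ax":0,"ay":0,"az":0,"dx":15,"dy":-2,"dz":14,"fingers":10},{"ax":0,"ay":0,"az":0,"dx":25,"dy":-2,"dz":14,"fingers":10},{"ax":0,"ay":0,"az":0,"dx":25,"dy":-2,"dz":14,"fingers":10}]'
python3 - <<'E'
from h import *
s=grab("wrist","f_wrist",(130,0,430,225),2.6); s=grab("side","f_side",(250,170,360,250),6)
E
```

```text
clock: 8.6
tool_pos: [0.5411, -0.171, 0.0559]
orientation: [-180.0, -0.0, -99.5]
force: [0.7, -0.6, -0.6]
opening: 0.0275
```

View pics/f_wrist.png

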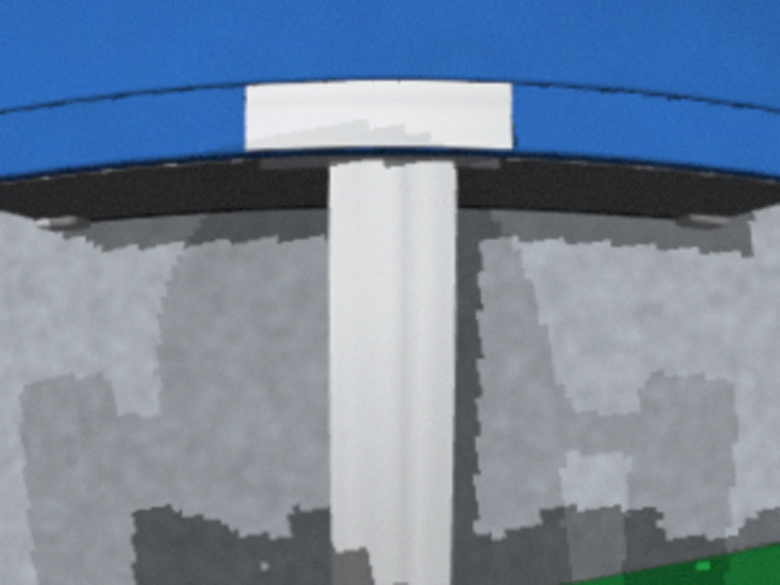

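View pics/f_side.png

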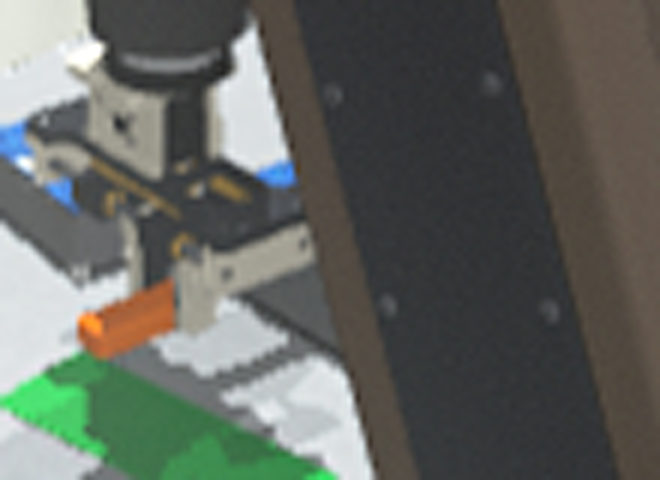

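```bash
python3 -m inch '[{"ax":0,"ay":0,"az":0,"dx":8,"dy":0,"dz":0,"fingers":10},{"ax":0,"ay":0,"az":0,"dx":16,"dy":0,"dz":0,"fingers":10},{"ax":0,"ay":0,"az":0,"dx":24,"dy":0,"dz":0,"fingers":10},{"ax":0,"ay":0,"az":0,"dx":24,"dy":0,"dz":0,"fingers":10}]'
python3 - <<'E'
from h import *
s=grab("wrist","g_wrist",(130,0,430,225),2.6)
E
```

```text
clock: 9.2
tool_pos: [0.5371, -0.1943, 0.0557]
orientation: [180.0, -0.0, -99.5]
force: [0.1, -0.1, -1.3]
opening: 0.0278
```

View pics/g_wrist.png

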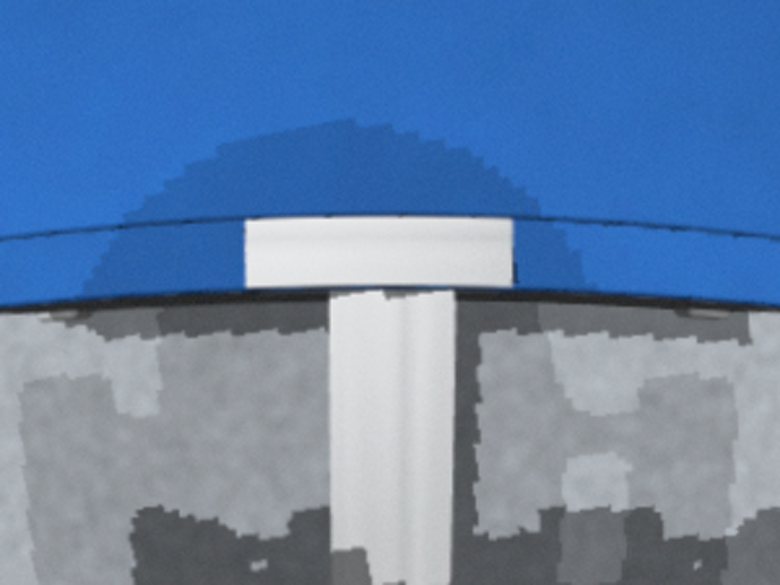

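```bash
python3 -m inch '[{"ax":0,"ay":0,"az":0,"dx":0,"dy":0,"dz":-4,"fingers":5},{"ax":0,"ay":0,"az":0,"dx":1,"dy":0,"dz":-8,"fingers":5},{"ax":0,"ay":0,"az":0,"dx":2,"dy":0,"dz":-12,"fingers":5},{"ax":0,"ay":0,"az":0,"dx":4,"dy":0,"dz":-17,"fingers":5},{"ax":0,"ay":0,"az":0,"dx":6,"dy":0,"dz":-22,"fingers":5},{"ax":0,"ay":0,"az":0,"dx":6,"dy":0,"dz":-22,"fingers":5}]'
python3 - <<'E'
from h import *
s=grab("wrist","h_wrist",(130,0,430,225),2.6);s=grab("side","h_side",(230,170,400,290),4.5)
E
```

```text
clock: 10.0
tool_pos: [0.5364, -0.1998, 0.0783]
orientation: [-180.0, 0.0, -99.5]
force: [-0.2, 2.1, -3.0]
opening: 0.0276
```

View pics/h_wrist.png

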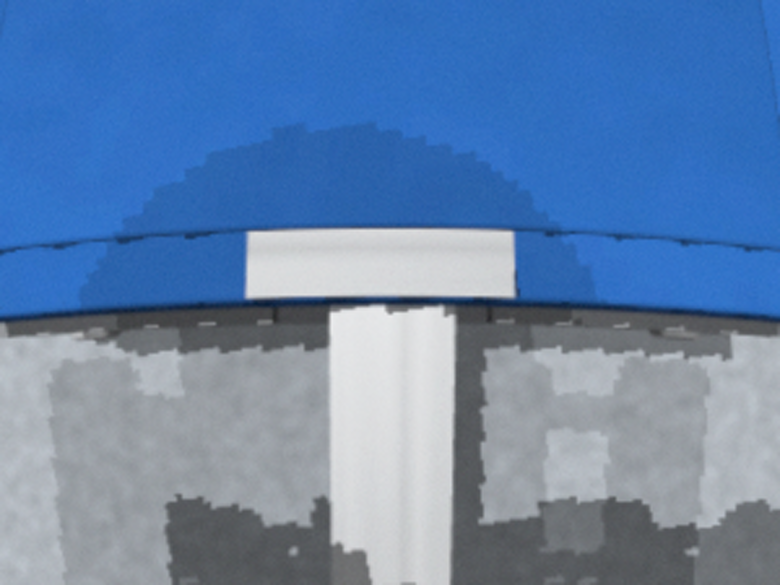

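View pics/h_side.png

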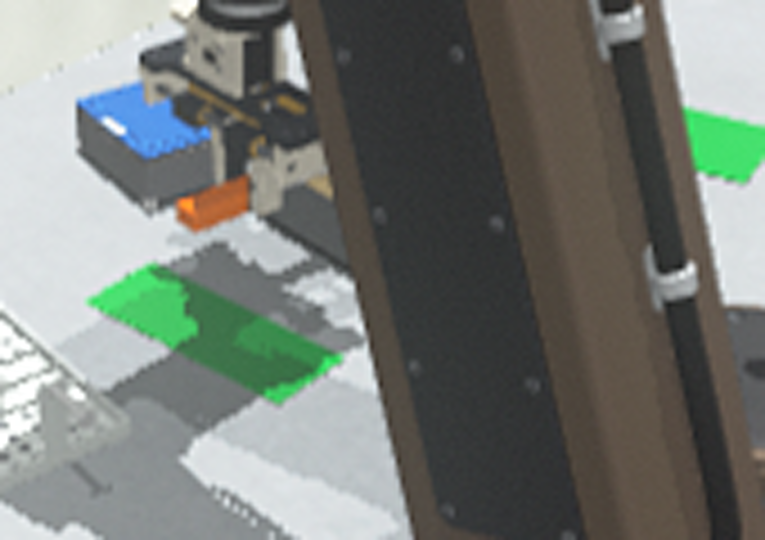

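```bash
python3 -m inch '[{"ax":0,"ay":0,"az":0,"dx":3,"dy":0,"dz":-7,"fingers":5},{"ax":0,"ay":0,"az":0,"dx":7,"dy":0,"dz":-15,"fingers":5},{"ax":0,"ay":0,"az":0,"dx":13,"dy":0,"dz":-24,"fingers":5},{"ax":0,"ay":0,"az":0,"dx":19,"dy":0,"dz":-32,"fingers":5},{"ax":0,"ay":0,"az":0,"dx":27,"dy":0,"dz":-40,"fingers":5},{"ax":0,"ay":0,"az":0,"dx":37,"dy":0,"dz":-49,"fingers":5},{"ax":0,"ay":0,"az":0,"dx":47,"dy":0,"dz":-57,"fingers":5},{"ax":0,"ay":0,"az":0,"dx":49,"dy":0,"dz":-58,"fingers":5}]'
python3 - <<'E'
from h import *
s=grab("wrist","i_wrist");s=grab("top","i_top",(240,150,420,290),4)
E
```

```text
clock: 11.1
tool_pos: [0.5283, -0.2489, 0.1365]
orientation: [-179.9, -0.0, -99.5]
force: [0.4, 4.5, -2.1]
opening: 0.0278
```

View pics/i_wrist.png

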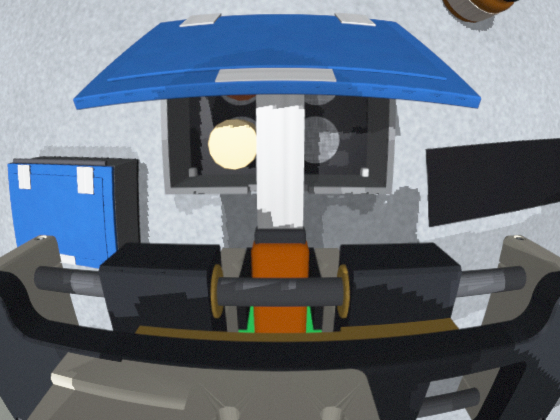

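View pics/i_top.png

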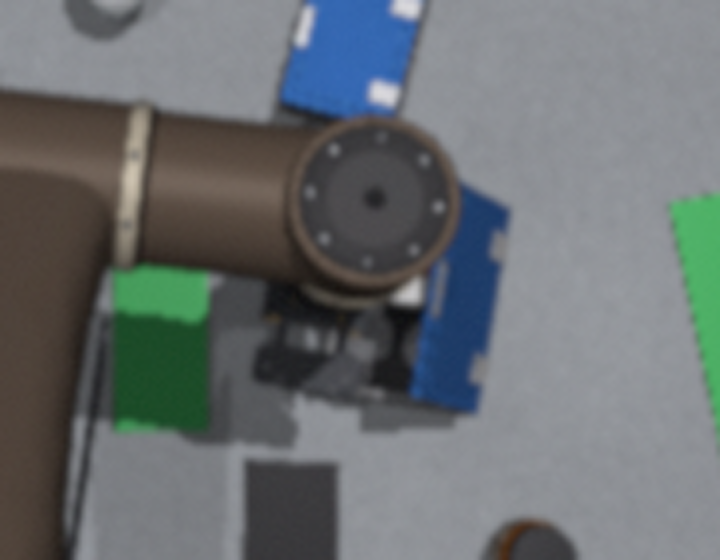

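Lid is well up (~60°), with sand and dark plugs visible and perhaps two more behind. Continuing the fold.

```bash
python3 -m inch '[{"ax":0,"ay":0,"az":0,"dx":10,"dy":0,"dz":-5,"fingers":5},{"ax":0,"ay":0,"az":0,"dx":20,"dy":0,"dz":-9,"fingers":5},{"ax":0,"ay":0,"az":0,"dx":30,"dy":0,"dz":-11,"fingers":5},{"ax":0,"ay":0,"az":0,"dx":42,"dy":0,"dz":-12,"fingers":5},{"ax":0,"ay":0,"az":0,"dx":54,"dy":0,"dz":-12,"fingers":5},{"ax":0,"ay":0,"az":0,"dx":66,"dy":0,"dz":-10,"fingers":5},{"ax":0,"ay":0,"az":0,"dx":73,"dy":0,"dz":-8,"fingers":5},{"ax":0,"ay":0,"az":0,"dx":76,"dy":0,"dz":-8,"fingers":5}]'
python3 - <<'E'
from h import *
s=grab("wrist","j_wrist")
E
```

```text
clock: 12.2
tool_pos: [0.5156, -0.3233, 0.1433]
orientation: [180.0, 0.0, -99.5]
force: [-0.0, 3.4, -0.5]
opening: 0.0276
```

View pics/j_wrist.png

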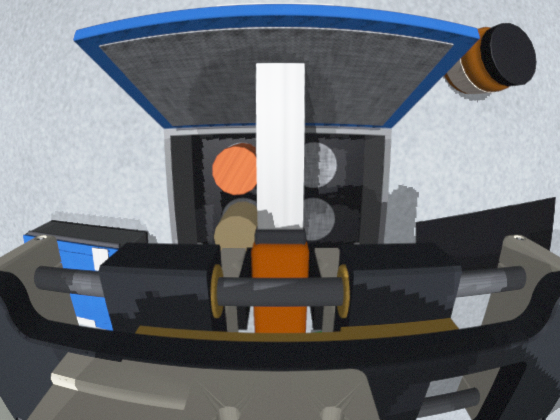

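```bash
python3 -m inch '[{"ax":0,"ay":0,"az":0,"dx":5,"dy":0,"dz":2,"fingers":5},{"ax":0,"ay":0,"az":0,"dx":9,"dy":0,"dz":3,"fingers":5},{"ax":0,"ay":0,"az":0,"dx":9,"dy":0,"dz":3,"fingers":5}]'
python3 -m inch '[{"ax":0,"ay":0,"az":0,"dx":5,"dy":0,"dz":1,"fingers":5},{"ax":0,"ay":0,"az":0,"dx":5,"dy":0,"dz":1,"fingers":5}]'
```

```text
clock: 12.62
tool_pos: [0.5148, -0.3275, 0.1396]
orientation: [180.0, 0.3, -99.4]
force: [3.4, 23.2, 0.9]
opening: 0.0277
clock: 12.88
tool_pos: [0.5142, -0.33, 0.1378]
orientation: [179.9, 0.5, -99.4]
force: [4.7, 34.2, 0.7]
opening: 0.0276
```

```bash
python3 -m inch '[{"ax":0,"ay":0,"az":0,"dx":-20,"dy":0,"dz":0,"fingers":5},{"ax":0,"ay":0,"az":0,"dx":-70,"dy":0,"dz":0,"fingers":5},{"ax":0,"ay":0,"az":0,"dx":-130,"dy":0,"dz":-10,"fingers":5},{"ax":0,"ay":0,"az":0,"dx":-190,"dy":0,"dz":-10,"fingers":5},{"ax":0,"ay":0,"az":0,"dx":-200,"dy":0,"dz":-10,"fingers":5}]'
python3 - <<'E'
from h import *
s=grab("wrist","k_wrist")
print(go([.49,-.127,.10],[180,0,1]))
E
```

```text
clock: 13.5
tool_pos: [0.5472, -0.1367, 0.1505]
orientation: [-179.9, -0.0, -99.2]
force: [-0.2, -0.7, -0.8]
opening: 0.0276
(array([-0.8, 58.1, 50.3]), array([-0.000e+00, -1.000e-01, -1.003e+02]))
```

View pics/k_wrist.png

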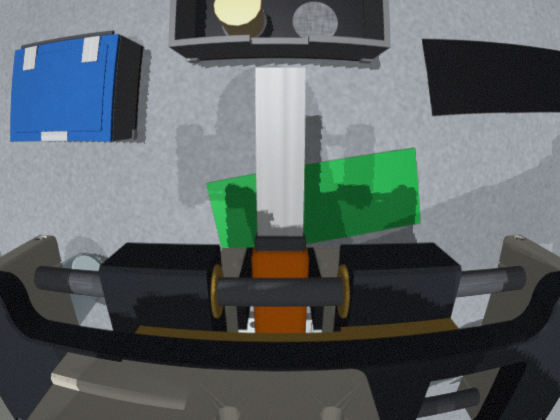

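```bash
python3 -m inch '[{"ax":0,"ay":0,"az":-100,"dx":-2,"dy":54,"dz":30,"fingers":5},{"ax":0,"ay":0,"az":-100,"dx":-2,"dy":54,"dz":50,"fingers":5},{"ax":0,"ay":0,"az":-100,"dx":-2,"dy":54,"dz":50,"fingers":5},{"ax":0,"ay":0,"az":-100,"dx":-2,"dy":54,"dz":50,"fingers":5},{"ax":0,"ay":0,"az":-100,"dx":-2,"dy":54,"dz":50,"fingers":5},{"ax":0,"ay":0,"az":-100,"dx":-2,"dy":54,"dz":50,"fingers":5},{"ax":0,"ay":0,"az":-100,"dx":-2,"dy":54,"dz":50,"fingers":5},{"ax":0,"ay":0,"az":-100,"dx":-2,"dy":54,"dz":50,"fingers":5}]'
python3 -m inch '[{"ax":0,"ay":0,"az":-15,"dx":0,"dy":0,"dz":40,"fingers":5},{"ax":0,"ay":0,"az":-15,"dx":0,"dy":0,"dz":70,"fingers":5},{"ax":0,"ay":0,"az":-15,"dx":0,"dy":0,"dz":80,"fingers":5}]'
python3 - <<'E'
from h import *
print(go([.494,-.127,.0055],[180,0,1]))
E
```

```text
clock: 14.55
tool_pos: [0.4934, -0.1299, 0.0999]
orientation: [180.0, -0.0, -13.2]
force: [0.0, -0.4, -0.4]
opening: 0.0281
clock: 14.92
tool_pos: [0.4922, -0.1297, 0.0183]
orientation: [180.0, 0.2, 1.4]
force: [-0.1, -0.2, -1.1]
opening: 0.0277
(array([ 1.9, -2.7, 12.8]), array([0. , 0.2, 0.4]))
```

```bash
python3 -m inch '[{"ax":0,"ay":0,"az":0,"dx":2,"dy":-2.5,"dz":6,"fingers":5},{"ax":0,"ay":0,"az":0,"dx":2,"dy":-2.5,"dz":11.5,"fingers":5},{"ax":0,"ay":0,"az":0,"dx":2,"dy":-2.5,"dz":12,"fingers":5},{"ax":0,"ay":0,"az":0,"dx":2,"dy":-2.5,"dz":12,"fingers":60},{"ax":0,"ay":0,"az":0,"dx":2,"dy":-2.5,"dz":12,"fingers":60},{"ax":0,"ay":0,"az":0,"dx":2,"dy":-2.5,"dz":5,"fingers":60},{"ax":0,"ay":0,"az":0,"dx":2,"dy":-2.5,"dz":-60,"fingers":60},{"ax":0,"ay":0,"az":0,"dx":2,"dy":-2.5,"dz":-120,"fingers":60}]'
python3 - <<'E'
from h import *
c=np.array([515.6,-332.9])/1000; a=np.radians(-99.1); d=np.array([np.cos(a),np.sin(a)])
print(go([*(c-.12*d),.26],[180,0,-99.1]))
E
```

```text
clock: 15.92
tool_pos: [0.4949, -0.1261, 0.1416]
orientation: [180.0, 0.1, 1.5]
force: [1.3, 0.4, 0.3]
opening: 0.0599
(array([  37.2,   89.3, -118.4]), array([1.000e-01, 0.000e+00, 1.006e+02]))
```

```bash
python3 -m inch '[{"ax":0,"ay":0,"az":100,"dx":0,"dy":0,"dz":-60,"fingers":45},{"ax":0,"ay":0,"az":100,"dx":37,"dy":89,"dz":-118,"fingers":45},{"ax":0,"ay":0,"az":100,"dx":37,"dy":89,"dz":-118,"fingers":45},{"ax":0,"ay":0,"az":100,"dx":37,"dy":89,"dz":-118,"fingers":45},{"ax":0,"ay":0,"az":100,"dx":37,"dy":89,"dz":-118,"fingers":45},{"ax":0,"ay":0,"az":100,"dx":37,"dy":89,"dz":-118,"fingers":45},{"ax":0,"ay":0,"az":100,"dx":37,"dy":89,"dz":-118,"fingers":45},{"ax":0,"ay":0,"az":100,"dx":37,"dy":89,"dz":-118,"fingers":45}]'
python3 -m inch '[{"ax":0,"ay":0,"az":16,"dx":0,"dy":0,"dz":0,"fingers":45},{"ax":0,"ay":0,"az":16,"dx":0,"dy":0,"dz":0,"fingers":45},{"ax":0,"ay":0,"az":16,"dx":0,"dy":0,"dz":0,"fingers":45}]'
python3 - <<'E'
from h import *
s=grab("wrist","l_wrist"); s2=grab("top","l_top",(180,110,400,280),3.5)
c=np.array([515.6,-332.9])/1000; a=np.radians(-99.1); R=np.array([[np.cos(a),-np.sin(a)],[np.sin(a),np.cos(a)]])
for i in range(4):
  for t in trace(f"plug{i}","wrist")[:2]:
    ys,xs=np.nonzero(t["mask"]); print(i,round(t["score"],2),np.round(t["bbox"]),len(xs))
print([(sx,sy,np.round(proj(s,[*(c+R@[sx*.026,sy*.033]),.056],True)[0])) for sx in(-1,1) for sy in (-1,1)])
for sx in(-1,1):
  for sy in (-1,1): print(np.round(c+R@[sx*.026,sy*.033],4))
E
```

```text
clock: 16.92
tool_pos: [0.5344, -0.2141, 0.2584]
orientation: [-180.0, -0.0, -84.8]
force: [0.0, -1.5, 0.9]
opening: 0.045
clock: 17.3
tool_pos: [0.5345, -0.214, 0.2583]
orientation: [-180.0, 0.0, -100.4]
force: [-0.4, 0.6, -0.6]
opening: 0.0445
0 0.92 [249.  60.  33.  40.] 1048
0 0.7 [247. 105.  39.  29.] 933
1 0.92 [249.  60.  33.  40.] 1048
1 0.7 [247. 105.  39.  29.] 933
2 0.92 [249.  60.  33.  40.] 1048
2 0.7 [247. 105.  39.  29.] 933
3 0.92 [249.  60.  33.  40.] 1048
3 0.7 [247. 105.  39.  29.] 933
[(-1, -1, array([308., 104.])), (-1, 1, array([247., 106.])), (1, -1, array([306.,  58.])), (1, 1, array([246.,  60.]))]
[ 0.4871 -0.302 ]
[ 0.5523 -0.3124]
[ 0.4789 -0.3534]
[ 0.5441 -0.3638]
```

View pics/l_wrist.png

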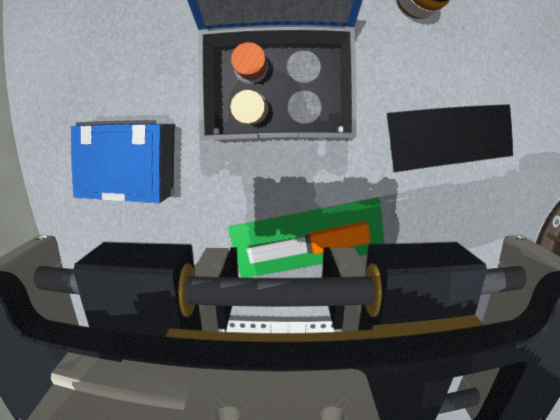

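View pics/l_top.png

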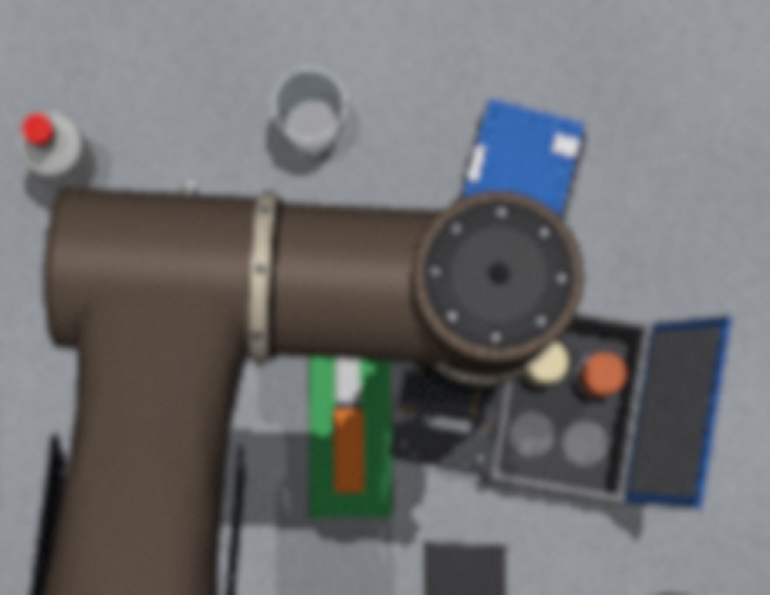

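Run:
```python
from h import *
s=grab("wrist","m_wrist",(190,20,370,150),4.4)
c=np.array([515.6,-332.9])/1000; a=np.radians(-99.1); R=np.array([[np.cos(a),-np.sin(a)],[np.sin(a),np.cos(a)]])
for z in (.006,.056): print(z,[(sx,sy,np.round(proj(s,[*(c+R@[sx*.026,sy*.033]),z],True)[0])) for sx in(-1,1) for sy in (-1,1)])
for near in((249,58),(248,106)):
  for lo,hi in (((3,100,100),(14,255,255)),((18,40,150),(32,255,255))):
    r=rect(s,lo,hi,.056,near); print(near,lo,r)
```

```text
0.006 [(-1, -1, array([304., 107.])), (-1, 1, array([251., 108.])), (1, -1, array([303.,  66.])), (1, 1, array([250.,  67.]))]
0.056 [(-1, -1, array([308., 104.])), (-1, 1, array([247., 106.])), (1, -1, array([307.,  58.])), (1, 1, array([246.,  60.]))]
(249, 58) (3, 100, 100) ((541.7939453125, -365.5960693359375), (37.26130294799805, 37.4277458190918), 79.95209503173828)
(249, 58) (18, 40, 150) ((552.8240356445312, -312.0858459472656), (35.77005386352539, 37.44329833984375), 78.1029052734375)
(248, 106) (3, 100, 100) ((541.7939453125, -365.5960693359375), (37.26130294799805, 37.4277458190918), 79.95209503173828)
(248, 106) (18, 40, 150) ((552.8240356445312, -312.0858459472656), (35.77005386352539, 37.44329833984375), 78.1029052734375)
```

View pics/m_wrist.png

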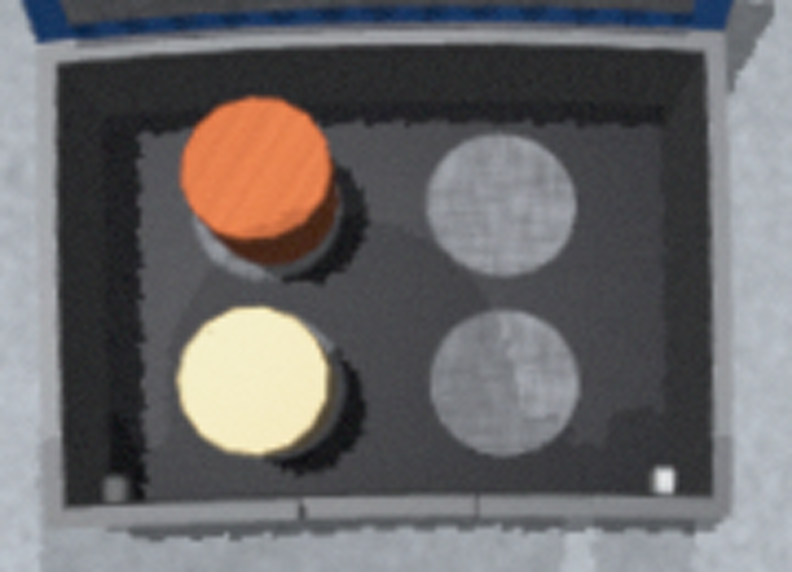

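Run:
```python
from h import *
print(go([.5528,-.3121,.038],[180,0,-99.1]))
```

```text
(array([ 93.2, -35.6, 219.8]), array([ 0. ,  0. , -1.3]))
```

```bash
python3 -m inch '[{"ax":0,"ay":0,"az":-1.3,"dx":50,"dy":-20,"dz":0,"fingers":46},{"ax":0,"ay":0,"az":-1.3,"dx":93,"dy":-35.5,"dz":40,"fingers":46},{"ax":0,"ay":0,"az":-1.3,"dx":93,"dy":-35.5,"dz":100,"fingers":46},{"ax":0,"ay":0,"az":-1.3,"dx":93,"dy":-35.5,"dz":150,"fingers":46},{"ax":0,"ay":0,"az":-1.3,"dx":93,"dy":-35.5,"dz":150,"fingers":46}]'
python3 - <<'E'
from h import *
print(go([.5528,-.3121,.038],[180,0,-99.1]))
E
```

```text
clock: 18.27
tool_pos: [0.5498, -0.3113, 0.1038]
orientation: [179.5, 0.1, -99.2]
force: [-0.8, 0.5, 1.1]
opening: 0.046
(array([ 0.4, -3.7, 65.7]), array([ 0.5,  0.1, -0.1]))
```

```bash
python3 -m inch '[{"ax":0,"ay":0,"az":0,"dx":0,"dy":0,"dz":30,"fingers":46},{"ax":0,"ay":0,"az":0,"dx":0,"dy":0,"dz":30,"fingers":46}]'
python3 - <<'E'
from h import *
print(go([.5528,-.3121,.038],[180,0,-99.1]))
E
```

```text
clock: 18.52
tool_pos: [0.5527, -0.3118, 0.0784]
orientation: [179.9, -0.0, -99.1]
force: [-0.8, -0.2, 1.3]
opening: 0.0459
(array([ 0.3, -0.2, 40.4]), array([ 0.1, -0. , -0. ]))
```

Settled on target. Descend, grip, lift.

```bash
python3 -m inch '[{"ax":0,"ay":0,"az":0,"dx":0,"dy":0,"dz":20,"fingers":46},{"ax":0,"ay":0,"az":0,"dx":0,"dy":0,"dz":38,"fingers":46},{"ax":0,"ay":0,"az":0,"dx":0,"dy":0,"dz":38,"fingers":46},{"ax":0,"ay":0,"az":0,"dx":0,"dy":0,"dz":38,"fingers":20},{"ax":0,"ay":0,"az":0,"dx":0,"dy":0,"dz":38,"fingers":20},{"ax":0,"ay":0,"az":0,"dx":0,"dy":0,"dz":38,"fingers":20}]'
python3 -m inch '[{"ax":0,"ay":0,"az":0,"dx":0,"dy":0,"dz":-40,"fingers":20},{"ax":0,"ay":0,"az":0,"dx":0,"dy":0,"dz":-90,"fingers":20},{"ax":0,"ay":0,"az":0,"dx":0,"dy":0,"dz":-140,"fingers":20},{"ax":0,"ay":0,"az":0,"dx":0,"dy":0,"dz":-160,"fingers":20}]'
python3 - <<'E'
from h import *
print(go([.55,-.06,.22],[180,0,-5]))
s=grab("wrist","n_wrist")
E
```

```text
clock: 19.27
tool_pos: [0.5533, -0.3122, 0.0408]
orientation: [-179.9, -0.0, -99.1]
force: [-1.5, -0.5, 5.2]
opening: 0.037
clock: 19.77
tool_pos: [0.5538, -0.3123, 0.2034]
orientation: [-179.7, -0.0, -99.2]
force: [0.3, 0.2, -2.3]
opening: 0.0372
(array([-248.5,   43.8,  -16.9]), array([ -0.2,  -0.2, -94.2]))
```

View pics/n_wrist.png

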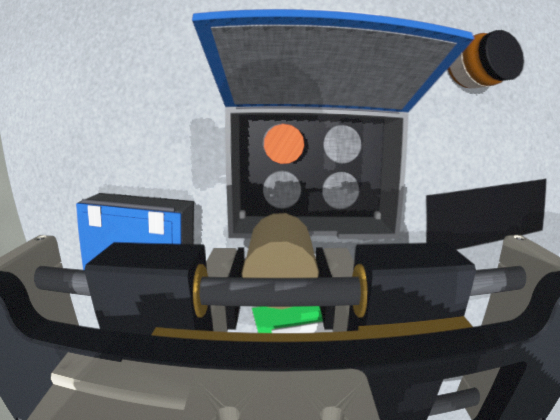

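Run:
```python
from h import *
print(go([.59,.165,.26],[180,0,-98.8]))
```

```text
(array([-477.2,   40.2,  -55.8]), array([-0.4, -0.1, -0.3]))
```

```bash
python3 -m inch '[{"ax":0,"ay":0,"az":0,"dx":-60,"dy":5,"dz":-40,"fingers":20},{"ax":0,"ay":0,"az":0,"dx":-477,"dy":40,"dz":-56,"fingers":20},{"ax":0,"ay":0,"az":0,"dx":-477,"dy":40,"dz":-56,"fingers":20},{"ax":0,"ay":0,"az":0,"dx":-477,"dy":40,"dz":-56,"fingers":20},{"ax":0,"ay":0,"az":0,"dx":-477,"dy":40,"dz":-56,"fingers":20},{"ax":0,"ay":0,"az":0,"dx":-477,"dy":40,"dz":-56,"fingers":20},{"ax":0,"ay":0,"az":0,"dx":-477,"dy":40,"dz":-56,"fingers":20},{"ax":0,"ay":0,"az":0,"dx":-477,"dy":40,"dz":-56,"fingers":20}]'
python3 -m inch '[{"ax":0,"ay":0,"az":0,"dx":-50,"dy":0,"dz":0,"fingers":20},{"ax":0,"ay":0,"az":0,"dx":-50,"dy":0,"dz":0,"fingers":20},{"ax":0,"ay":0,"az":0,"dx":-50,"dy":0,"dz":0,"fingers":20}]'
python3 - <<'E'
from h import *
print(tcp()[0])
s=grab("wrist","o_wrist")
for n,z in (("basket",0),("basket_handle",.078),("pin_a",.07)):
  print(n,[(round(d["score"],2),np.round(d["position"]).tolist(),np.round(at_z(s,d["position"],z,True),4)[:2].tolist()) for d in landmark_of(n,"wrist")[:2]])
E
```

```text
clock: 20.82
tool_pos: [0.5885, 0.1677, 0.2548]
orientation: [179.9, -0.0, -99.1]
force: [0.2, -0.2, -2.1]
opening: 0.0369
clock: 21.2
tool_pos: [0.5965, 0.2146, 0.2545]
orientation: [179.9, -0.1, -99.1]
force: [-0.4, 0.0, -2.2]
opening: 0.0371
[0.59652694 0.21463076 0.25452629]
basket [(0.93, [279.0, 54.0], [0.5707, 0.0534]), (0.74, [161.0, 42.0], [0.719, 0.0032])]
basket_handle [(0.58, [280.0, 36.0], [0.5692, 0.0509]), (0.52, [279.0, 55.0], [0.574, 0.0712])]
pin_a [(0.92, [398.0, 50.0], [0.4433, 0.0768]), (0.73, [162.0, 44.0], [0.6959, 0.0288])]
```

View pics/o_wrist.png

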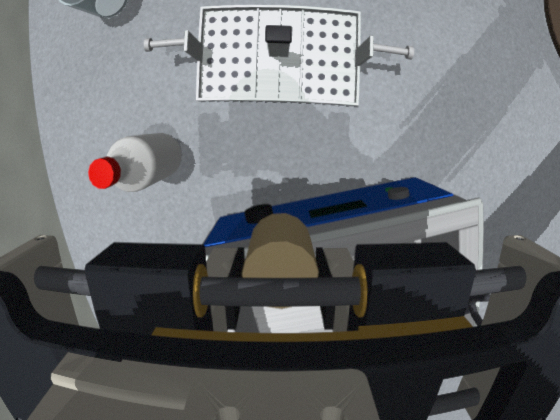

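Run:
```python
from h import *
s=grab("wrist","p_wrist",(130,0,430,120),2.6)
```

```text
(no output)
```

View pics/p_wrist.png

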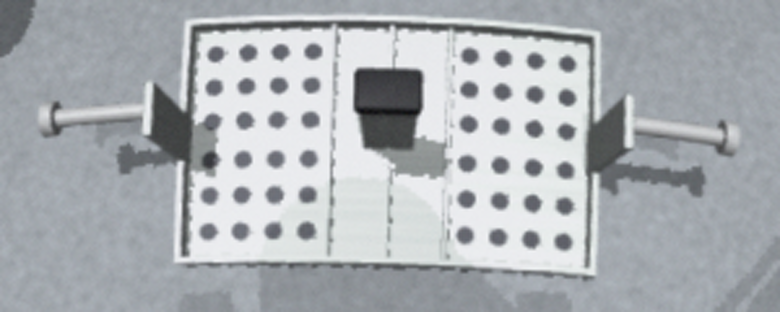

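```bash
cat >> h.py <<'E'
def fitbasket(s,pts,wrist=True,x0=(.57,.05,-9)):
    "pts: list of (local xyz, uv)"
    L=np.array([p[0] for p in pts]);U=np.array([p[1] for p in pts])
    def f(q):
        a=np.radians(q[2]);R=np.array([[np.cos(a),-np.sin(a),0],[np.sin(a),np.cos(a),0],[0,0,1]])
        return (proj(s,L@R.T+[q[0],q[1],0],wrist)-U).ravel()
    r=least_squares(f,x0,x_scale=[.01,.01,1]); return r.x,np.round(r.fun.reshape(-1,2),1)
E
python3 - <<'E'
from h import *
s=grab("wrist")
z=lambda u,v:(u/2.6+130,v/2.6)
# local: y toward image-left = world +x => take basket +y at left, yaw: y axis = world +x => yaw -90-9
pts=[((-.062,.1,.014),z(190,21)),((-.062,-.1,.014),z(600,34)),((.062,-.1,.014),z(596,274)),((.062,.1,.014),z(177,262)),
((0,.138,.07),z(48,118)),((0,-.138,.07),z(731,136)),((0,0,.096),z(389,90))]
for sg in (1,-1):
  p=[((sg*a[0],sg*a[1],a[2]),b) for a,b in pts]
  q,r=fitbasket(s,p,x0=(.57,.05,-99 if sg==1 else 81)); print(q,r.tolist())
E
```

```text
[ 5.69608383e-01  4.94472216e-02 -1.00806480e+02] [[-5.3, 90.4], [-1.1, 89.6], [1.8, -96.0], [3.7, -95.5], [6.1, -2.7], [-5.4, -3.2], [0.7, -3.8]]
[5.69608383e-01 4.94472217e-02 7.91935204e+01] [[-5.3, 90.4], [-1.1, 89.6], [1.8, -96.0], [3.7, -95.5], [6.1, -2.7], [-5.4, -3.2], [0.7, -3.8]]
```

Run:
```python
from h import *
s=grab("wrist")
z=lambda u,v:(u/2.6+130,v/2.6)
pts=[((.062,.1,.014),z(190,21)),((.062,-.1,.014),z(600,34)),((-.062,-.1,.014),z(596,274)),((-.062,.1,.014),z(177,262)),
((0,.138,.07),z(48,118)),((0,-.138,.07),z(731,136)),((0,0,.096),z(389,90))]
q,r=fitbasket(s,pts,x0=(.57,.05,-99)); print(q,r.tolist())
a=np.radians(q[2]);R=np.array([[np.cos(a),-np.sin(a)],[np.sin(a),np.cos(a)]])
for l in ((.028,.062),(.028,-.062),(-.028,.062),(-.028,-.062)): print(l,q[:2]+R@l)
p=q[:2]+R@[-.028,-.062]
print(go([*p,.06],[180,0,q[2]]))
```

```text
[ 5.70421844e-01  5.33121526e-02 -1.00967422e+02] [[-1.3, -0.4], [0.4, -0.8], [0.1, 0.5], [-0.5, 0.5], [6.0, 0.1], [-5.4, 0.4], [0.5, -0.2]]
(0.028, 0.062) [0.62596242 0.01402801]
(0.028, -0.062) [0.50422722 0.03761911]
(-0.028, 0.062) [0.63661647 0.0690052 ]
(-0.028, -0.062) [0.51488126 0.0925963 ]
(array([133. ,  61.8, 195.9]), array([-0. ,  0. ,  1.7]))
```

```bash
python3 -m inch '[{"ax":0,"ay":0,"az":1.7,"dx":60,"dy":30,"dz":0,"fingers":20},{"ax":0,"ay":0,"az":1.7,"dx":110,"dy":55,"dz":0,"fingers":20},{"ax":0,"ay":0,"az":1.7,"dx":133,"dy":62,"dz":30,"fingers":20},{"ax":0,"ay":0,"az":1.7,"dx":133,"dy":62,"dz":90,"fingers":20},{"ax":0,"ay":0,"az":1.7,"dx":133,"dy":62,"dz":150,"fingers":20},{"ax":0,"ay":0,"az":1.7,"dx":133,"dy":62,"dz":180,"fingers":20},{"ax":0,"ay":0,"az":1.7,"dx":133,"dy":62,"dz":180,"fingers":20},{"ax":0,"ay":0,"az":1.7,"dx":133,"dy":62,"dz":180,"fingers":20}]'
python3 - <<'E'
from h import *
print(go([.5149,.0926,.039],[180,0,-101]))
s=grab("wrist","q_wrist");s=grab("side","q_side",(180,170,400,310),3.5)
E
```

```text
clock: 22.55
tool_pos: [0.5159, 0.0936, 0.0772]
orientation: [-179.9, 0.1, -100.8]
force: [0.4, 0.5, -1.6]
opening: 0.0373
(array([ 1.2,  0.8, 38.2]), array([-0.1,  0.1,  0.2]))
```

View pics/q_wrist.png

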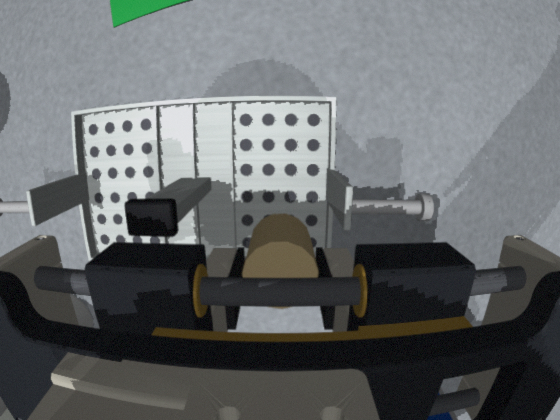

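View pics/q_side.png

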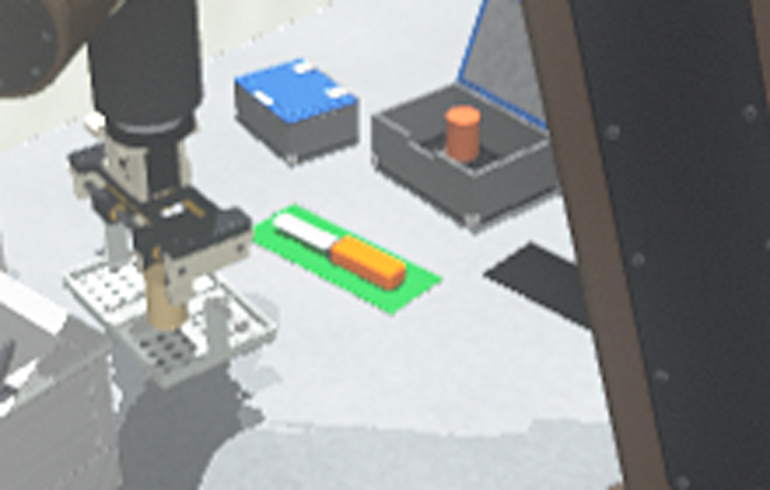

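```bash
python3 -m inch '[{"ax":0,"ay":0,"az":0,"dx":0.5,"dy":0,"dz":15,"fingers":20},{"ax":0,"ay":0,"az":0,"dx":0.5,"dy":0,"dz":28,"fingers":20},{"ax":0,"ay":0,"az":0,"dx":0.5,"dy":0,"dz":35,"fingers":20},{"ax":0,"ay":0,"az":0,"dx":0.5,"dy":0,"dz":35,"fingers":20}]'
python3 -m inch '[{"ax":0,"ay":0,"az":0,"dx":0,"dy":0,"dz":1.5,"fingers":20},{"ax":0,"ay":0,"az":0,"dx":0,"dy":0,"dz":3,"fingers":20},{"ax":0,"ay":0,"az":0,"dx":0,"dy":0,"dz":3,"fingers":20}]'
```

```text
clock: 23.15
tool_pos: [0.5141, 0.0925, 0.0398]
orientation: [179.9, -0.1, -100.9]
force: [0.1, -0.1, -1.7]
opening: 0.0373
clock: 23.52
tool_pos: [0.5148, 0.0929, 0.0379]
orientation: [-180.0, 0.0, -100.9]
force: [-0.6, -0.4, -1.5]
opening: 0.0372
```

```bash
python3 -m inch '[{"ax":0,"ay":0,"az":0,"dx":0,"dy":0,"dz":1,"fingers":20},{"ax":0,"ay":0,"az":0,"dx":0,"dy":0,"dz":2,"fingers":20},{"ax":0,"ay":0,"az":0,"dx":0,"dy":0,"dz":2,"fingers":20}]'
```

```text
clock: 23.9
tool_pos: [0.5149, 0.0929, 0.0376]
orientation: [-179.9, 0.0, -100.8]
force: [-7.8, 0.3, 19.3]
opening: 0.0373
```

```bash
python3 -m inch '[{"ax":0,"ay":0,"az":0,"dx":0,"dy":0,"dz":-2,"fingers":30},{"ax":0,"ay":0,"az":0,"dx":0,"dy":0,"dz":-2,"fingers":46},{"ax":0,"ay":0,"az":0,"dx":0,"dy":0,"dz":-2,"fingers":46},{"ax":0,"ay":0,"az":0,"dx":0,"dy":0,"dz":-20,"fingers":46},{"ax":0,"ay":0,"az":0,"dx":0,"dy":0,"dz":-80,"fingers":46},{"ax":0,"ay":0,"az":0,"dx":0,"dy":0,"dz":-140,"fingers":46},{"ax":0,"ay":0,"az":0,"dx":0,"dy":0,"dz":-170,"fingers":46},{"ax":0,"ay":0,"az":0,"dx":0,"dy":0,"dz":-170,"fingers":46}]'
python3 - <<'E'
from h import *
s=grab("wrist","r_wrist");
print(go([.5418,-.3656,.20],[180,0,-99.1]))
E
```

```text
clock: 24.9
tool_pos: [0.516, 0.0934, 0.2085]
orientation: [-179.8, 0.2, -100.9]
force: [0.3, 0.4, -1.0]
opening: 0.0461
(array([ 445.3, -112.8,    6. ]), array([-0.1,  0.1, -1.8]))
```

View pics/r_wrist.png

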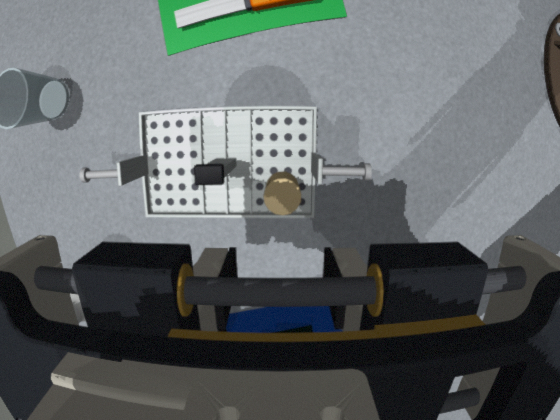

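```bash
python3 -m inch '[{"ax":0,"ay":0,"az":-1.8,"dx":445,"dy":-113,"dz":0,"fingers":46},{"ax":0,"ay":0,"az":-1.8,"dx":445,"dy":-113,"dz":0,"fingers":46},{"ax":0,"ay":0,"az":-1.8,"dx":445,"dy":-113,"dz":0,"fingers":46},{"ax":0,"ay":0,"az":-1.8,"dx":445,"dy":-113,"dz":0,"fingers":46},{"ax":0,"ay":0,"az":-1.8,"dx":445,"dy":-113,"dz":0,"fingers":46},{"ax":0,"ay":0,"az":-1.8,"dx":445,"dy":-113,"dz":0,"fingers":46},{"ax":0,"ay":0,"az":-1.8,"dx":445,"dy":-113,"dz":0,"fingers":46},{"ax":0,"ay":0,"az":-1.8,"dx":445,"dy":-113,"dz":40,"fingers":46}]'
python3 -m inch '[{"ax":0,"ay":0,"az":0,"dx":0,"dy":0,"dz":40,"fingers":46},{"ax":0,"ay":0,"az":0,"dx":0,"dy":0,"dz":70,"fingers":46},{"ax":0,"ay":0,"az":0,"dx":0,"dy":0,"dz":80,"fingers":46},{"ax":0,"ay":0,"az":0,"dx":0,"dy":0,"dz":80,"fingers":46}]'
python3 - <<'E'
from h import *
print(go([.5418,-.3656,.04],[180,0,-99.1]))
E
```

```text
clock: 25.95
tool_pos: [0.5425, -0.3696, 0.1657]
orientation: [-179.8, -0.1, -99.2]
force: [-0.6, 0.7, -1.1]
opening: 0.0459
clock: 26.45
tool_pos: [0.5413, -0.3654, 0.0848]
orientation: [179.9, 0.0, -99.0]
force: [0.4, 0.3, 0.3]
opening: 0.0463
(array([ 0.2, -0.6, 44.8]), array([0.1, 0. , 0.1]))
```

```bash
python3 -m inch '[{"ax":0,"ay":0,"az":0,"dx":0,"dy":-0.5,"dz":25,"fingers":46},{"ax":0,"ay":0,"az":0,"dx":0,"dy":-0.5,"dz":44.5,"fingers":46},{"ax":0,"ay":0,"az":0,"dx":0,"dy":-0.5,"dz":44.5,"fingers":46},{"ax":0,"ay":0,"az":0,"dx":0,"dy":-0.5,"dz":44.5,"fingers":20},{"ax":0,"ay":0,"az":0,"dx":0,"dy":-0.5,"dz":44.5,"fingers":20},{"ax":0,"ay":0,"az":0,"dx":0,"dy":-0.5,"dz":44.5,"fingers":20}]'
python3 -m inch '[{"ax":0,"ay":0,"az":0,"dx":0,"dy":0,"dz":-40,"fingers":20},{"ax":0,"ay":0,"az":0,"dx":0,"dy":0,"dz":-90,"fingers":20},{"ax":0,"ay":0,"az":0,"dx":0,"dy":0,"dz":-140,"fingers":20},{"ax":0,"ay":0,"az":0,"dx":0,"dy":0,"dz":-180,"fingers":20}]'
python3 - <<'E'
from h import *
print(go([.637,.19,.22],[180,0,-101]))
E
```

```text
clock: 27.2
tool_pos: [0.5431, -0.366, 0.0429]
orientation: [-179.9, -0.0, -99.0]
force: [-1.0, -0.3, 6.2]
opening: 0.0372
clock: 27.7
tool_pos: [0.5424, -0.3657, 0.2239]
orientation: [-179.9, -0.0, -99.1]
force: [0.6, -0.1, -1.1]
opening: 0.0372
(array([-563.6,   -5.9,    3.7]), array([-0.1, -0. ,  1.9]))
```

```bash
python3 -m inch '[{"ax":0,"ay":0,"az":1.9,"dx":-478,"dy":-5,"dz":0,"fingers":20},{"ax":0,"ay":0,"az":1.9,"dx":-478,"dy":-5,"dz":0,"fingers":20},{"ax":0,"ay":0,"az":1.9,"dx":-478,"dy":-5,"dz":0,"fingers":20},{"ax":0,"ay":0,"az":1.9,"dx":-478,"dy":-5,"dz":0,"fingers":20},{"ax":0,"ay":0,"az":1.9,"dx":-478,"dy":-5,"dz":0,"fingers":20},{"ax":0,"ay":0,"az":1.9,"dx":-478,"dy":-5,"dz":0,"fingers":20},{"ax":0,"ay":0,"az":1.9,"dx":-478,"dy":-5,"dz":0,"fingers":20},{"ax":0,"ay":0,"az":1.9,"dx":-478,"dy":-5,"dz":0,"fingers":20}]'
python3 - <<'E'
from h import *
s=grab("wrist","s_wrist",(60,40,420,270),2.2)
q=np.array([.5704,.0533]);a=np.radians(-101);R=np.array([[np.cos(a),-np.sin(a)],[np.sin(a),np.cos(a)]])
print([np.round((proj(s,[*(q+R@l),.014],True)[0]-[60,40])*2.2) for l in ((.062,.1),(.062,-.1),(-.062,-.1),(-.062,.1))])
print(go([.626,.014,.075],[180,0,-101]))
E
```

```text
clock: 28.7
tool_pos: [0.6224, 0.1085, 0.2214]
orientation: [-180.0, 0.0, -100.9]
force: [0.3, -0.5, -1.5]
opening: 0.037
[array([366.,  83.]), array([750.,  95.]), array([741., 324.]), array([369., 321.])]
(array([ 95.9, -20.9, 145.9]), array([-0. ,  0.1,  0.2]))
```

View pics/s_wrist.png

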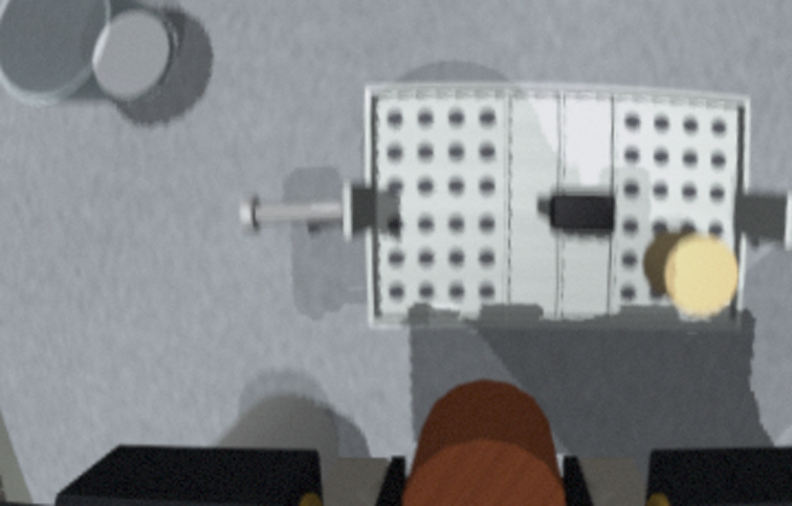

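```bash
python3 -m inch '[{"ax":0,"ay":0,"az":0.2,"dx":55,"dy":-10,"dz":0,"fingers":20},{"ax":0,"ay":0,"az":0.2,"dx":96,"dy":-21,"dz":20,"fingers":20},{"ax":0,"ay":0,"az":0.2,"dx":96,"dy":-21,"dz":75,"fingers":20},{"ax":0,"ay":0,"az":0.2,"dx":96,"dy":-21,"dz":130,"fingers":20},{"ax":0,"ay":0,"az":0.2,"dx":96,"dy":-21,"dz":146,"fingers":20},{"ax":0,"ay":0,"az":0.2,"dx":96,"dy":-21,"dz":150,"fingers":20},{"ax":0,"ay":0,"az":0.2,"dx":96,"dy":-21,"dz":150,"fingers":20}]'
python3 - <<'E'
from h import *
s=grab("wrist","t_wrist")
print(go([.626,.014,.041],[180,0,-101]))
E
```

```text
clock: 29.62
tool_pos: [0.6262, 0.0078, 0.0731]
orientation: [-179.9, 0.1, -101.1]
force: [0.0, -0.1, -1.2]
opening: 0.0369
(array([-5.9,  1.6, 32.4]), array([-0.2,  0.1, -0.1]))
```

View pics/t_wrist.png

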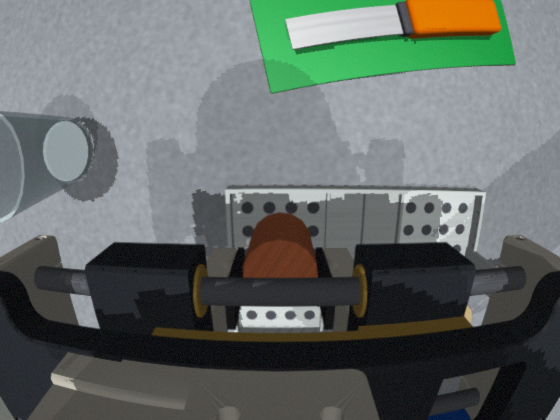

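```bash
python3 -m inch '[{"ax":0,"ay":0,"az":0,"dx":-6,"dy":1.5,"dz":0,"fingers":20},{"ax":0,"ay":0,"az":0,"dx":-6,"dy":1.5,"dz":12,"fingers":20},{"ax":0,"ay":0,"az":0,"dx":-6,"dy":1.5,"dz":25,"fingers":20},{"ax":0,"ay":0,"az":0,"dx":-6,"dy":1.5,"dz":31,"fingers":20},{"ax":0,"ay":0,"az":0,"dx":-6,"dy":1.5,"dz":32.5,"fingers":20},{"ax":0,"ay":0,"az":0,"dx":-6,"dy":1.5,"dz":32.5,"fingers":20}]'
```

```text
clock: 30.42
tool_pos: [0.6234, 0.0133, 0.0398]
orientation: [179.9, -0.1, -101.1]
force: [-8.4, 1.7, 16.1]
opening: 0.0367
```

```bash
python3 -m inch '[{"ax":0,"ay":0,"az":0,"dx":0,"dy":0,"dz":-2,"fingers":30},{"ax":0,"ay":0,"az":0,"dx":0,"dy":0,"dz":-2,"fingers":46},{"ax":0,"ay":0,"az":0,"dx":0,"dy":0,"dz":-2,"fingers":46},{"ax":0,"ay":0,"az":0,"dx":0,"dy":0,"dz":-20,"fingers":46},{"ax":0,"ay":0,"az":0,"dx":0,"dy":0,"dz":-80,"fingers":46},{"ax":0,"ay":0,"az":0,"dx":-50,"dy":0,"dz":-140,"fingers":46},{"ax":0,"ay":0,"az":0,"dx":-100,"dy":0,"dz":-170,"fingers":46},{"ax":0,"ay":0,"az":0,"dx":-120,"dy":0,"dz":-180,"fingers":46}]'
python3 -m inch '[{"ax":0,"ay":0,"az":0,"dx":0,"dy":0,"dz":0,"fingers":46},{"ax":0,"ay":0,"az":0,"dx":0,"dy":0,"dz":0,"fingers":46}]'
python3 - <<'E'
from h import *
s=grab("wrist","u_wrist");print(tcp()[0])
E
```

```text
clock: 31.42
tool_pos: [0.6491, 0.1335, 0.2233]
orientation: [-179.7, 0.2, -101.1]
force: [0.9, -1.0, -1.2]
opening: 0.0458
clock: 31.68
tool_pos: [0.6473, 0.131, 0.219]
orientation: [180.0, -0.0, -101.2]
force: [0.3, -0.5, 0.2]
opening: 0.0461
[0.64722777 0.13058141 0.2185929 ]
```

View pics/u_wrist.png

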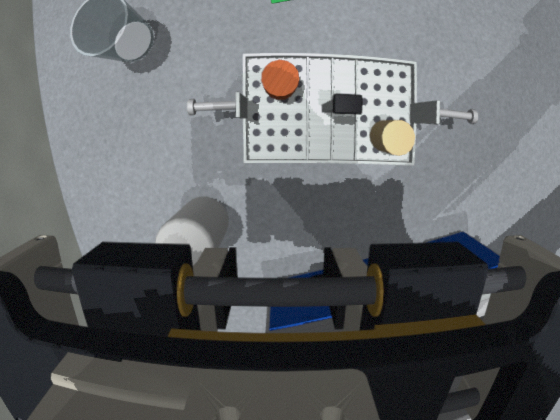

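Run:
```python
import cv2
im=cv2.imread("pics/a_top.png")[150:275,80:185]; cv2.imwrite("pics/v1.png",cv2.resize(im,None,fx=4.5,fy=4.5,interpolation=cv2.INTER_CUBIC))
im=cv2.imread("pics/a_side.png")[225:355,80:225]; cv2.imwrite("pics/v2.png",cv2.resize(im,None,fx=4.5,fy=4.5,interpolation=cv2.INTER_CUBIC))
im=cv2.imread("pics/u_wrist.png")[40:175,170:490]; cv2.imwrite("pics/v3.png",cv2.resize(im,None,fx=2.4,fy=2.4,interpolation=cv2.INTER_CUBIC))
```

```text
(no output)
```

View pics/v1.png

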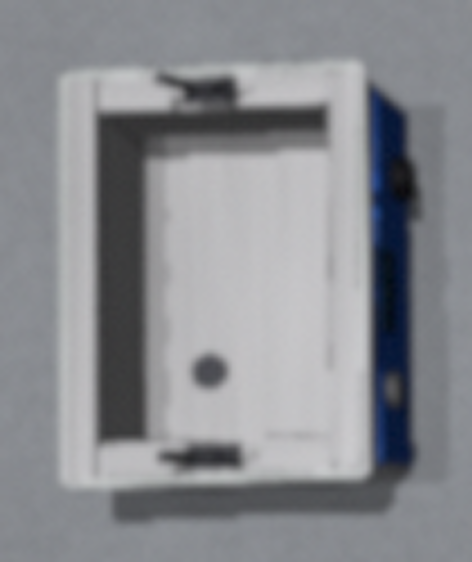

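View pics/v2.png

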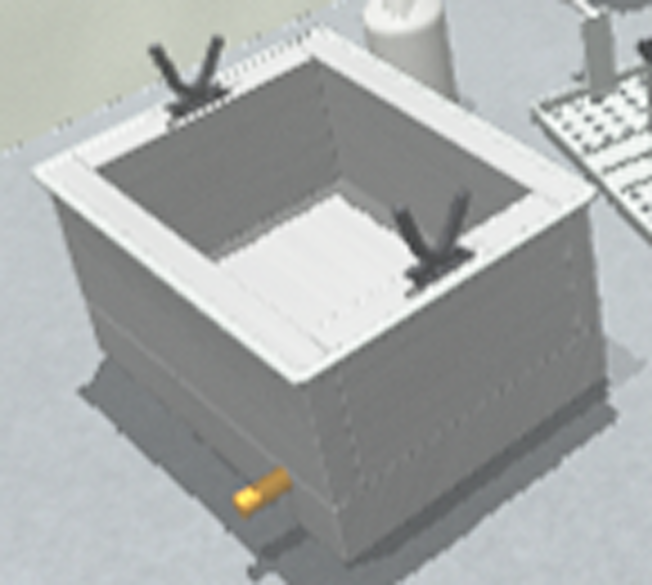

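View pics/v3.png

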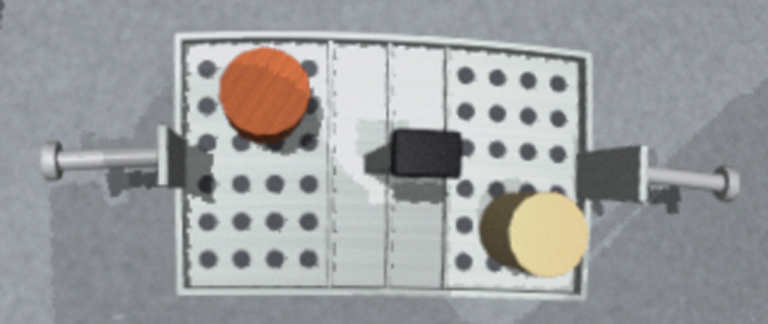

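Run:
```python
from h import *
sw=snapshot("wrist"); st=snapshot("top"); ss=snapshot("side")
zt=lambda u,v:(u/4.5+80-.4,v/4.5+150-.4); zs=lambda u,v:(u/4.5+80-.4,v/4.5+225-.4)
C=[(.1,-.138,.155),(-.1,-.138,.155),(-.1,.138,.155),(.1,.138,.155)]
T=[zt(60,73),zt(365,62),zt(372,477),zt(62,487)]
S=[zs(37,172),zs(320,32),zs(593,192),zs(303,380)]
def Rz(d):
    a=np.radians(d);return np.array([[np.cos(a),-np.sin(a),0],[np.sin(a),np.cos(a),0],[0,0,1]])
def f(q): 
    P=np.array(C)@Rz(q[2]).T+[q[0],q[1],0]
    return np.r_[(proj(st,P)-T).ravel(),(proj(ss,P)-S).ravel()]
for sl in (slice(0,8),slice(8,16),slice(0,16)):
    r=least_squares(lambda q:f(q)[sl],(.54,.345,90),x_scale=[.01,.01,1]); print(r.x,np.round(r.fun,1))
q=r.x
for n,y in(("L",.126),("R",-.126)):
    p=Rz(q[2])@[0,y,0]+[q[0],q[1],.173]; print(n,p,(proj(st,p)[0]-[79.6,149.6])*4.5,(proj(ss,p)[0]-[79.6,224.6])*4.5)
z=lambda u,v:(u/2.4+170-.3,v/2.4+40-.3)
pts=[((.062,.1,.014),z(178,34)),((.062,-.1,.014),z(591,54)),((-.062,-.1,.014),z(581,297)),((-.062,.1,.014),z(180,292)),
((0,.144,.07),z(50,160)),((0,-.144,.07),z(730,184)),((0,0,.096),z(426,153))]
b,r=fitbasket(sw,pts,x0=(.57,.05,-99)); print(b,r.tolist())
```

```text
[ 0.54372324  0.33919638 92.9105587 ] [ 1.8  1.5 -1.5  1.5 -1.8 -1.6  1.5 -1.3]
[ 0.53616851  0.34543882 93.15488877] [ 0.8  0.3 -0.3  0.3 -0.6  0.3  0.1 -0.4]
[ 0.54161372  0.34186902 93.0180205 ] [ 0.8  2.3 -2.5  2.1 -2.6 -1.   0.7 -0.5  1.2 -1.2 -0.1 -0.8 -0.9 -1.1
  0.  -2.2]
L [0.41578848 0.33523511 0.173     ] [204.04720466 460.21417489] [437.502888   238.93723103]
R [0.66743896 0.34850292 0.173     ] [200.53000729  89.39399432] [193.02152439  77.33243389]
[ 5.70848954e-01  5.17288434e-02 -1.01196124e+02] [[-1.1, -0.8], [0.2, -0.7], [1.9, 1.4], [-1.3, 0.9], [0.2, -0.2], [-1.3, -0.1], [1.2, -0.3]]
```

Run:
```python
from h import *
s=snapshot("wrist");R,t=cam(s);P,RT,o=tcp(); print(RT.T@(-R.T@t-P), RT.T@R.T@[0,0,1], o["joint_pos"].round(0))
print(go([.40,.345,.36],[180,0,3]))
```

```text
[ 7.22539218e-02 -9.46318169e-05 -1.58669359e-01] [-0.26846597  0.00106408  0.96328858] [ 28.  20.  -2.   0. -69. -39.]
(array([-162.3,  284.6, -141.5]), array([ 1.000e-01,  0.000e+00, -1.042e+02]))
```

Run:
```python
from h import *
print(go([.541,.43,.28],[180,0,-87]))
```

```text
(array([-273.1,  162.8,  -61.7]), array([  0. ,  -0. , -14.2]))
```

```bash
python3 -m inch '[{"ax":0,"ay":0,"az":-7,"dx":-20,"dy":10,"dz":-50,"fingers":46},{"ax":0,"ay":0,"az":-14.2,"dx":-273,"dy":163,"dz":-62,"fingers":46},{"ax":0,"ay":0,"az":-14.2,"dx":-273,"dy":163,"dz":-62,"fingers":46},{"ax":0,"ay":0,"az":-14.2,"dx":-273,"dy":163,"dz":-62,"fingers":46},{"ax":0,"ay":0,"az":-14.2,"dx":-273,"dy":163,"dz":-62,"fingers":46},{"ax":0,"ay":0,"az":-14.2,"dx":-273,"dy":163,"dz":-62,"fingers":46},{"ax":0,"ay":0,"az":-14.2,"dx":-273,"dy":163,"dz":-62,"fingers":46},{"ax":0,"ay":0,"az":-14.2,"dx":-273,"dy":163,"dz":-62,"fingers":46}]'
python3 -m inch '[{"ax":0,"ay":0,"az":0,"dx":0,"dy":0,"dz":0,"fingers":46},{"ax":0,"ay":0,"az":0,"dx":0,"dy":0,"dz":0,"fingers":46}]'
python3 - <<'E'
from h import *
s=grab("wrist","w_wrist");print(tcp()[0])
for n in("hook_left","hook_right"): print(n,[(round(d["score"],2),np.round(d["position"],1).tolist(),np.round(at_z(s,d["position"],.173,True),4)[:2].tolist()) for d in landmark_of(n,"wrist")[:3]])
E
```

```text
clock: 32.92
tool_pos: [0.5407, 0.4303, 0.2803]
orientation: [180.0, -0.0, -87.0]
force: [0.2, -0.3, -0.3]
opening: 0.0462
clock: 33.17
tool_pos: [0.5413, 0.4296, 0.281]
orientation: [-180.0, 0.0, -87.0]
force: [0.2, -0.5, 0.9]
opening: 0.0461
[0.54121028 0.42977288 0.28096613]
hook_left [(0.64, [428.9, 115.9], [0.4162, 0.338]), (0.51, [135.1, 112.7], [0.6702, 0.3486])]
hook_right [(0.73, [134.6, 111.7], [0.6707, 0.3477])]
```

View pics/w_wrist.png

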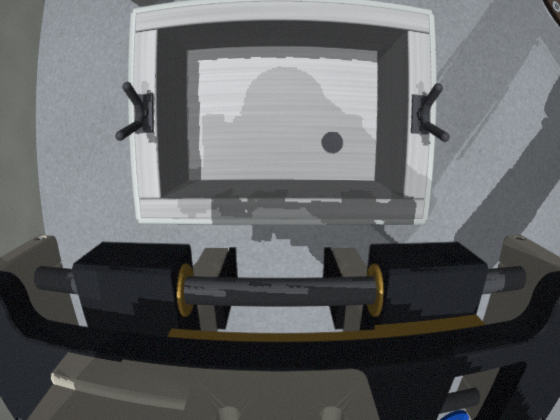

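```bash
python3 - <<'E'
import cv2
im=cv2.imread("pics/w_wrist.png"); 
for n,(a,b,c,d) in {"x1":(100,70,180,160),"x2":(390,70,470,160)}.items(): cv2.imwrite(f"pics/{n}.png",cv2.resize(im[b:d,a:c],None,fx=5,fy=5,interpolation=cv2.INTER_CUBIC))
x=[cv2.imread(f"pics/x{i}.png") for i in(1,2)]; cv2.imwrite("pics/x12.png",cv2.hconcat(x))
E
python3 - <<'E'
from h import *
s=snapshot("wrist")
pts=[((-.1,-.138,.155),(132,11)),((-.1,.138,.155),(435,13)),((.1,.138,.155),(430,221)),((.1,-.138,.155),(135,222))]
b,r=fitbasket(s,pts,x0=(.54,.34,93)); print(b,r.tolist())
E
```

```text
[ 0.54176249  0.34363229 92.89463203] [[3.9, 2.0], [-4.6, 1.8], [-5.9, -1.7], [6.4, -2.9]]
```

View pics/x12.png

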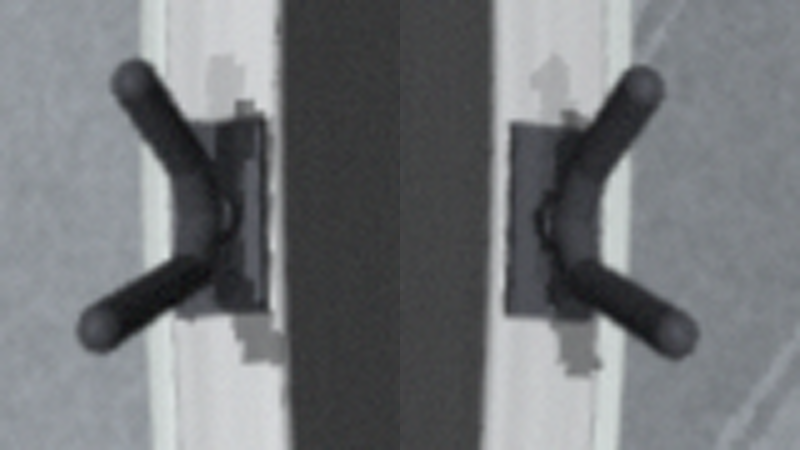

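Run:
```python
from h import *
s=snapshot("wrist")
for n,uv,z in(("R front",(126.4,86),.192),("R back",(119.6,135.6),.206),("L front",(437,87.4),.192),("L back",(445,137),.206),("R seat",(100+185/5,70+215/5),.169),("L seat",(390+175/5,70+220/5),.169)):
    print(n,at_z(s,uv,z,True).round(4))
```

```text
R front [0.6698 0.3275 0.192 ]
R back [0.668  0.3677 0.206 ]
L front [0.4193 0.3152 0.192 ]
L back [0.4159 0.3553 0.206 ]
R seat [0.6699 0.3495 0.169 ]
L seat [0.4181 0.337  0.169 ]
```

```bash
python3 - <<'E'
from h import *
print(go([.5708,.0517,.19],[180,0,-11.2]))
E
python3 -m inch '[{"ax":0,"ay":0,"az":-30,"dx":150,"dy":0,"dz":0,"fingers":46},{"ax":0,"ay":0,"az":-76,"dx":378,"dy":10,"dz":50,"fingers":46},{"ax":0,"ay":0,"az":-76,"dx":378,"dy":10,"dz":50,"fingers":46},{"ax":0,"ay":0,"az":-76,"dx":378,"dy":10,"dz":50,"fingers":46},{"ax":0,"ay":0,"az":-76,"dx":378,"dy":10,"dz":50,"fingers":46},{"ax":0,"ay":0,"az":-76,"dx":378,"dy":10,"dz":50,"fingers":46},{"ax":0,"ay":0,"az":-76,"dx":378,"dy":10,"dz":50,"fingers":46},{"ax":0,"ay":0,"az":-76,"dx":378,"dy":10,"dz":50,"fingers":46}]'
python3 -m inch '[{"ax":0,"ay":0,"az":0,"dx":0,"dy":0,"dz":0,"fingers":46},{"ax":0,"ay":0,"az":0,"dx":0,"dy":0,"dz":0,"fingers":46}]'
python3 - <<'E'
from h import *
print(go([.5708,.0517,.19],[180,0,-11.2]))
s=grab("wrist","y_wrist"); grab("side","y_side",(180,170,400,310),3.5)
E
```

```text
(array([379.8, -10. ,  90.8]), array([ -0. ,   0. , -75.8]))
clock: 34.42
tool_pos: [0.5507, 0.0516, 0.2309]
orientation: [-180.0, -0.0, -11.1]
force: [1.0, 0.4, -0.4]
opening: 0.0459
clock: 34.67
tool_pos: [0.5509, 0.0537, 0.2309]
orientation: [-180.0, -0.0, -11.0]
force: [0.8, 0.1, 0.2]
opening: 0.0463
(array([19.9, -1.9, 40.9]), array([-0. , -0. ,  0.2]))
```

View pics/y_wrist.png

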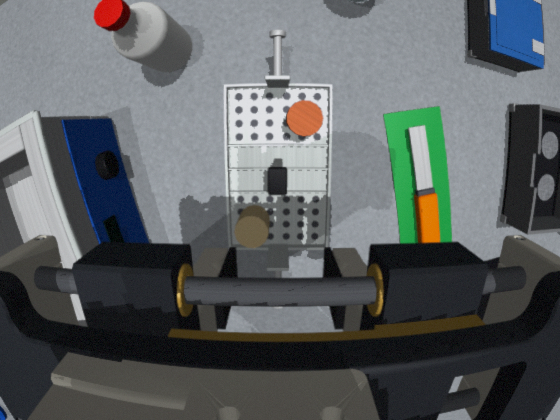

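View pics/y_side.png

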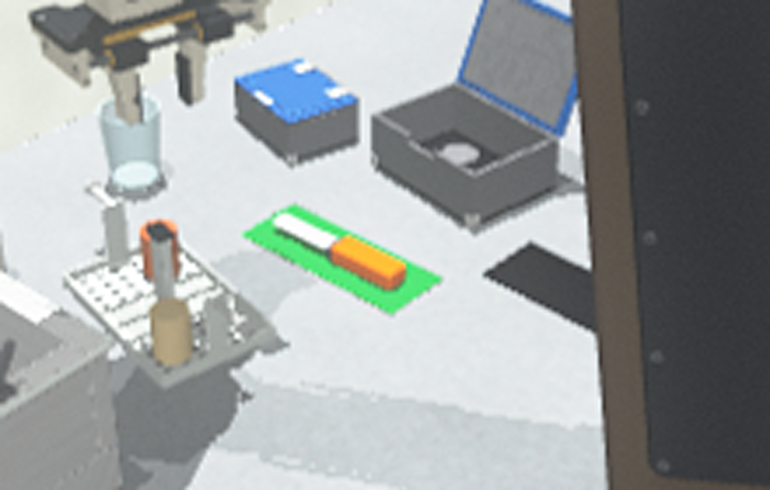

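Run:
```python
from h import *
s=snapshot("wrist")
pts=[((.062,.1,.014),(331,87)),((-.062,.1,.014),(225,88)),((0,.144,.07),(278,34)),((0,0,.096),(277.5,180))]
b,r=fitbasket(s,pts,x0=(.57,.05,-100)); print(b,r.tolist())
print(go([.5708,.0517,.062],[180,0,-11.2]), [go([b[0],b[1],.062],[180,0,b[2]+90])])
```

```text
[ 5.69590084e-01  5.18934671e-02 -1.00936606e+02] [[1.3, -1.8], [-1.2, -2.5], [-0.3, 0.5], [0.2, 3.0]]
(array([ 20. ,  -2.1, 168.7]), array([0. , 0. , 0.2])) [(array([ 18.8,  -2.1, 168.7]), array([ 0.,  0., -0.]))]
```

```bash
python3 -m inch '[{"ax":0,"ay":0,"az":0,"dx":19.5,"dy":-2,"dz":20,"fingers":40},{"ax":0,"ay":0,"az":0,"dx":19.5,"dy":-2,"dz":70,"fingers":40},{"ax":0,"ay":0,"az":0,"dx":19.5,"dy":-2,"dz":110,"fingers":40},{"ax":0,"ay":0,"az":0,"dx":19.5,"dy":-2,"dz":125,"fingers":40},{"ax":0,"ay":0,"az":0,"dx":19.5,"dy":-2,"dz":150,"fingers":40},{"ax":0,"ay":0,"az":0,"dx":19.5,"dy":-2,"dz":170,"fingers":40},{"ax":0,"ay":0,"az":0,"dx":19.5,"dy":-2,"dz":171,"fingers":40},{"ax":0,"ay":0,"az":0,"dx":19.5,"dy":-2,"dz":171,"fingers":40}]'
python3 -m inch '[{"ax":0,"ay":0,"az":0,"dx":0,"dy":0,"dz":0,"fingers":15},{"ax":0,"ay":0,"az":0,"dx":0,"dy":0,"dz":0,"fingers":0},{"ax":0,"ay":0,"az":0,"dx":0,"dy":0,"dz":0,"fingers":0},{"ax":0,"ay":0,"az":0,"dx":0,"dy":0,"dz":0,"fingers":0}]'
python3 - <<'E'
from h import *
grab("wrist","z_wrist"); grab("side","z_side",(180,170,400,310),3.5)
E
```

```text
clock: 35.83
tool_pos: [0.5712, 0.0513, 0.061]
orientation: [-180.0, -0.1, -10.9]
force: [0.2, -0.5, 0.6]
opening: 0.0399
clock: 36.33
tool_pos: [0.5708, 0.0513, 0.0603]
orientation: [-180.0, -0.1, -10.9]
force: [-1.2, 1.6, 3.7]
opening: 0.0175
```

View pics/z_wrist.png

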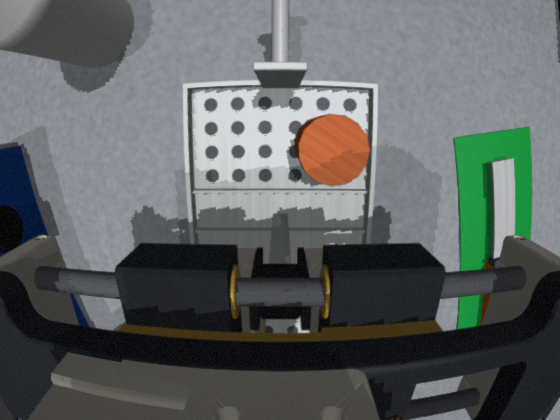

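View pics/z_side.png

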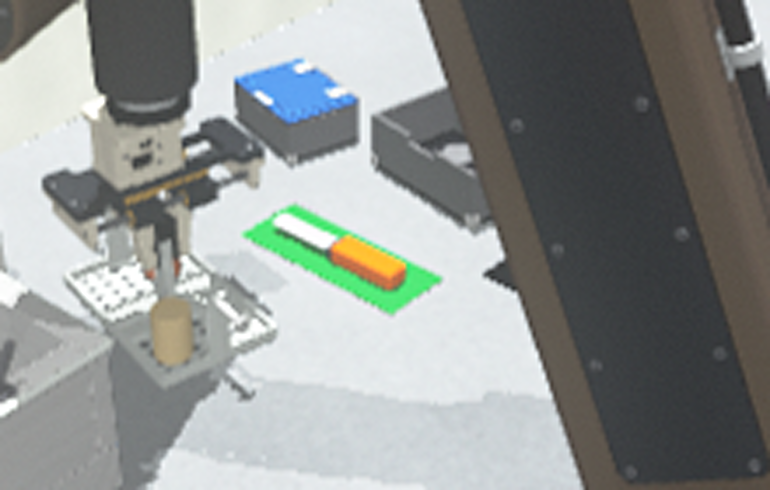

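```bash
python3 -m inch '[{"ax":0,"ay":0,"az":0,"dx":0,"dy":0,"dz":0,"fingers":35},{"ax":0,"ay":0,"az":0,"dx":0,"dy":0,"dz":0,"fingers":35},{"ax":0,"ay":0,"az":0,"dx":0,"dy":0,"dz":7,"fingers":35},{"ax":0,"ay":0,"az":0,"dx":0,"dy":0,"dz":7,"fingers":35},{"ax":0,"ay":0,"az":0,"dx":0,"dy":0,"dz":7,"fingers":0},{"ax":0,"ay":0,"az":0,"dx":0,"dy":0,"dz":7,"fingers":0},{"ax":0,"ay":0,"az":0,"dx":0,"dy":0,"dz":7,"fingers":0},{"ax":0,"ay":0,"az":0,"dx":0,"dy":0,"dz":7,"fingers":0}]'
```

```text
clock: 37.42
tool_pos: [0.5704, 0.0511, 0.0528]
orientation: [-180.0, -0.0, -11.0]
force: [0.1, 1.4, -1.3]
opening: 0.0175
```

```bash
python3 -m inch '[{"ax":0,"ay":0,"az":0,"dx":0,"dy":0,"dz":0,"fingers":35},{"ax":0,"ay":0,"az":0,"dx":0,"dy":0,"dz":0,"fingers":35},{"ax":0,"ay":0,"az":0,"dx":0,"dy":0,"dz":8,"fingers":35},{"ax":0,"ay":0,"az":0,"dx":0,"dy":0,"dz":8,"fingers":35},{"ax":0,"ay":0,"az":0,"dx":0,"dy":0,"dz":8,"fingers":0},{"ax":0,"ay":0,"az":0,"dx":0,"dy":0,"dz":8,"fingers":0},{"ax":0,"ay":0,"az":0,"dx":0,"dy":0,"dz":8,"fingers":0},{"ax":0,"ay":0,"az":0,"dx":0,"dy":0,"dz":8,"fingers":0}]'
python3 - <<'E'
from h import *
grab("side","aa_side",(195,200,275,270),8)
E
```

```text
clock: 38.42
tool_pos: [0.5704, 0.0511, 0.0448]
orientation: [-180.0, -0.0, -11.0]
force: [1.0, 0.3, -0.9]
opening: 0.0171
```

View pics/aa_side.png

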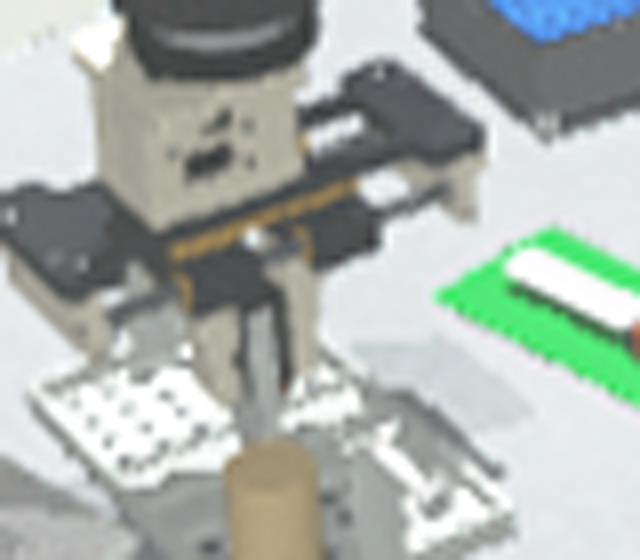

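```bash
python3 -m inch '[{"ax":0,"ay":0,"az":0,"dx":0,"dy":0,"dz":0,"fingers":35},{"ax":0,"ay":0,"az":0,"dx":0,"dy":0,"dz":0,"fingers":35},{"ax":0,"ay":0,"az":0,"dx":0,"dy":0,"dz":-21,"fingers":35},{"ax":0,"ay":0,"az":0,"dx":0,"dy":0,"dz":-21,"fingers":35},{"ax":0,"ay":0,"az":0,"dx":0,"dy":0,"dz":-21,"fingers":0},{"ax":0,"ay":0,"az":0,"dx":0,"dy":0,"dz":-21,"fingers":0},{"ax":0,"ay":0,"az":0,"dx":0,"dy":0,"dz":-21,"fingers":0},{"ax":0,"ay":0,"az":0,"dx":0,"dy":0,"dz":-21,"fingers":0}]'
python3 -m inch '[{"ax":0,"ay":0,"az":0,"dx":0,"dy":0,"dz":-8,"fingers":0},{"ax":0,"ay":0,"az":0,"dx":0,"dy":0,"dz":-16,"fingers":0},{"ax":0,"ay":0,"az":0,"dx":0,"dy":0,"dz":-20,"fingers":0},{"ax":0,"ay":0,"az":0,"dx":0,"dy":0,"dz":-20,"fingers":0}]'
python3 - <<'E'
from h import *
grab("wrist","ab_wrist"); grab("side","ab_side",(180,170,400,310),3.5)
E
```

```text
clock: 39.48
tool_pos: [0.5699, 0.0509, 0.0651]
orientation: [180.0, 0.1, -11.0]
force: [0.1, 0.0, -2.9]
opening: 0.0172
clock: 39.98
tool_pos: [0.5705, 0.0511, 0.0863]
orientation: [-180.0, -0.0, -11.0]
force: [-0.1, -0.0, -5.9]
opening: 0.0178
```

View pics/ab_wrist.png

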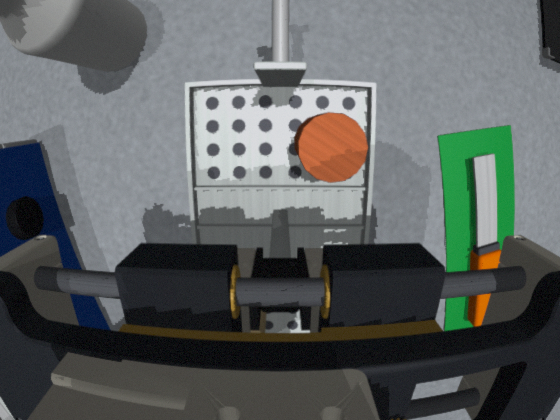

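View pics/ab_side.png

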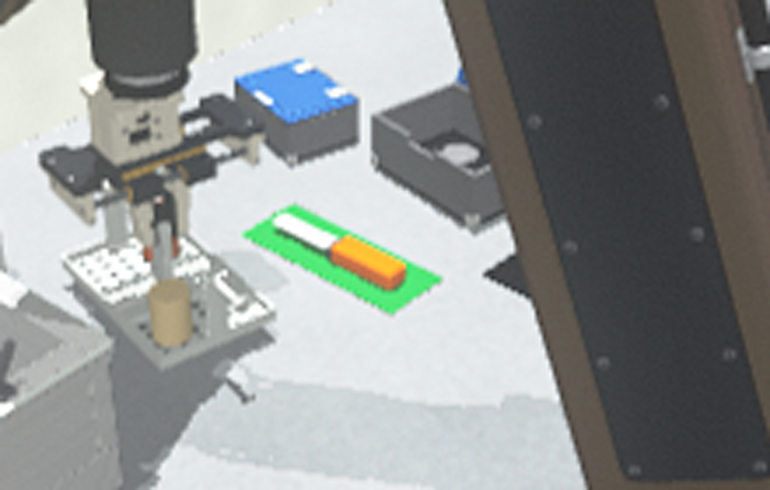

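```bash
python3 -m inch '[{"ax":0,"ay":0,"az":0,"dx":0,"dy":0,"dz":-25,"fingers":0},{"ax":0,"ay":0,"az":0,"dx":0,"dy":0,"dz":-55,"fingers":0},{"ax":0,"ay":0,"az":0,"dx":0,"dy":0,"dz":-85,"fingers":0},{"ax":0,"ay":0,"az":0,"dx":0,"dy":0,"dz":-115,"fingers":0},{"ax":0,"ay":0,"az":0,"dx":0,"dy":0,"dz":-145,"fingers":0},{"ax":0,"ay":0,"az":0,"dx":0,"dy":0,"dz":-170,"fingers":0},{"ax":0,"ay":0,"az":0,"dx":0,"dy":0,"dz":-170,"fingers":0},{"ax":0,"ay":0,"az":0,"dx":0,"dy":0,"dz":-170,"fingers":0}]'
python3 - <<'E'
from h import *
print(go([.543,.343,.256],[180,0,2.6]))
grab("wrist","ac_wrist"); grab("side","ac_side",(100,120,380,330),2.8)
E
```

```text
clock: 41.08
tool_pos: [0.5693, 0.0509, 0.2541]
orientation: [180.0, 0.1, -11.0]
force: [-0.2, 0.5, -5.6]
opening: 0.0175
(array([ -81.5, -281.8,   -1.9]), array([  0. ,   0.1, -13.6]))
```

View pics/ac_wrist.png

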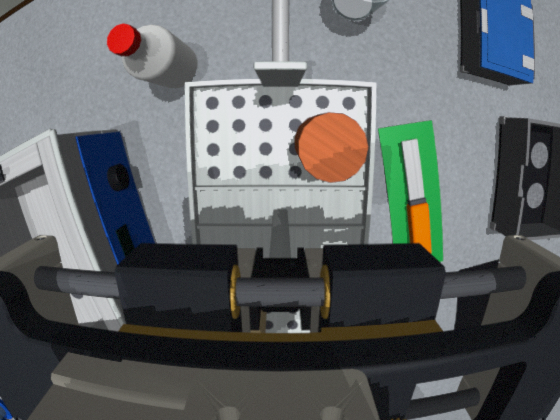

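View pics/ac_side.png

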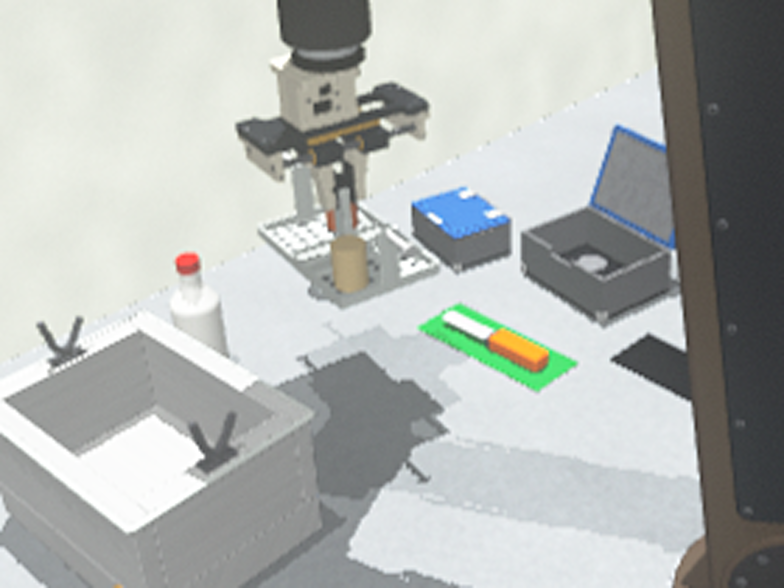

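```bash
python3 -m inch '[{"ax":0,"ay":0,"az":-1,"dx":-6,"dy":-20,"dz":-2,"fingers":0},{"ax":0,"ay":0,"az":-3,"dx":-16,"dy":-55,"dz":-2,"fingers":0},{"ax":0,"ay":0,"az":-5,"dx":-28,"dy":-95,"dz":-2,"fingers":0},{"ax":0,"ay":0,"az":-7,"dx":-40,"dy":-140,"dz":-2,"fingers":0},{"ax":0,"ay":0,"az":-9,"dx":-54,"dy":-185,"dz":-2,"fingers":0},{"ax":0,"ay":0,"az":-11,"dx":-66,"dy":-228,"dz":-2,"fingers":0},{"ax":0,"ay":0,"az":-13,"dx":-76,"dy":-262,"dz":-2,"fingers":0},{"ax":0,"ay":0,"az":-13.6,"dx":-81,"dy":-280,"dz":-2,"fingers":0}]'
python3 -m inch '[{"ax":0,"ay":0,"az":0,"dx":0,"dy":0,"dz":0,"fingers":0},{"ax":0,"ay":0,"az":0,"dx":0,"dy":0,"dz":0,"fingers":0}]'
python3 - <<'E'
from h import *
print(go([.543,.343,.256],[180,0,2.6]))
grab("wrist","ad_wrist"); grab("side","ad_side",(60,120,340,330),2.8)
E
```

```text
clock: 42.18
tool_pos: [0.543, 0.3435, 0.2564]
orientation: [179.9, 0.1, 2.8]
force: [-0.0, -0.0, -5.9]
opening: 0.0176
clock: 42.42
tool_pos: [0.5437, 0.3409, 0.2573]
orientation: [180.0, 0.0, 2.6]
force: [0.9, -0.4, -5.3]
opening: 0.0174
(array([-0.6, -2.2,  1.3]), array([0., 0., 0.]))
```

View pics/ad_wrist.png

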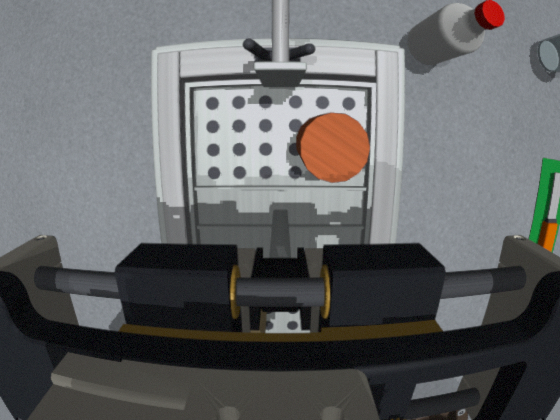

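View pics/ad_side.png

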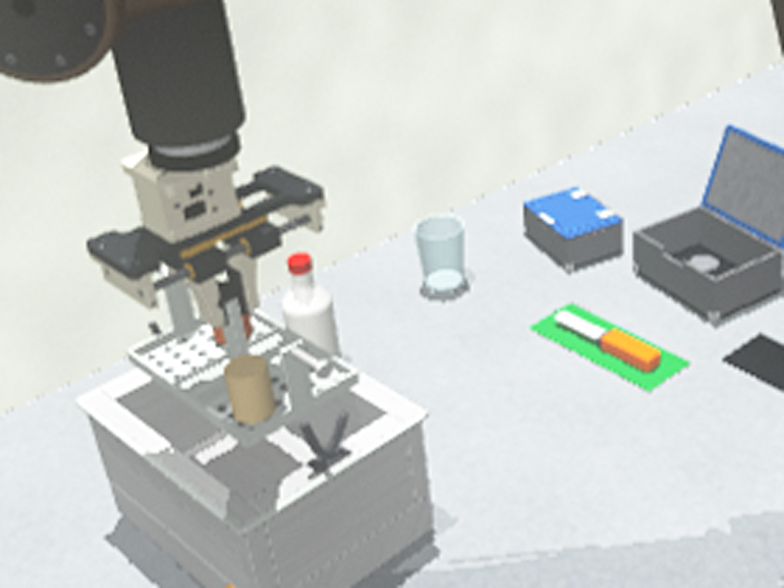

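```bash
python3 -m inch '[{"ax":0,"ay":0,"az":0,"dx":0,"dy":-2,"dz":15,"fingers":0},{"ax":0,"ay":0,"az":0,"dx":0,"dy":-2,"dz":32,"fingers":0},{"ax":0,"ay":0,"az":0,"dx":0,"dy":-2,"dz":48,"fingers":0},{"ax":0,"ay":0,"az":0,"dx":0,"dy":-2,"dz":48,"fingers":0},{"ax":0,"ay":0,"az":0,"dx":0,"dy":-2,"dz":48,"fingers":0}]'
python3 - <<'E'
from h import *
print(go([.543,.343,.168],[180,0,2.6]))
s=grab("wrist","ae_wrist",(180,0,380,120),4); ss=grab("side","ae_side",(80,220,220,330),5.5)
a=np.radians(-87.4);R=np.array([[np.cos(a),-np.sin(a)],[np.sin(a),np.cos(a)]]);P=tcp()[0]
for y in (.1,.126,.140,-.1,-.126,-.14):
    p=np.r_[P[:2]+R@[0,y],P[2]-.065+.07]; print(y,p.round(4),(proj(ss,p)[0]-[80,220])*5.5)
E
```

```text
clock: 43.15
tool_pos: [0.5442, 0.3434, 0.21]
orientation: [180.0, -0.0, 2.6]
force: [-0.1, -0.2, -5.8]
opening: 0.0174
(array([-1.3,  0.3, 42. ]), array([ 0., -0.,  0.]))
0.1 [0.6442 0.3481 0.2155] [239.78154204  67.93712698]
0.126 [0.6702 0.3493 0.2155] [212.54122816  50.28326172]
0.14 [0.6841 0.3499 0.2155] [198.16724911  40.96779309]
-0.1 [0.4444 0.3391 0.2155] [476.28410916 221.2093864 ]
-0.126 [0.4184 0.3379 0.2155] [511.0448946  243.73710857]
-0.14 [0.4044 0.3372 0.2155] [530.19843388 256.15010805]
```

View pics/ae_wrist.png

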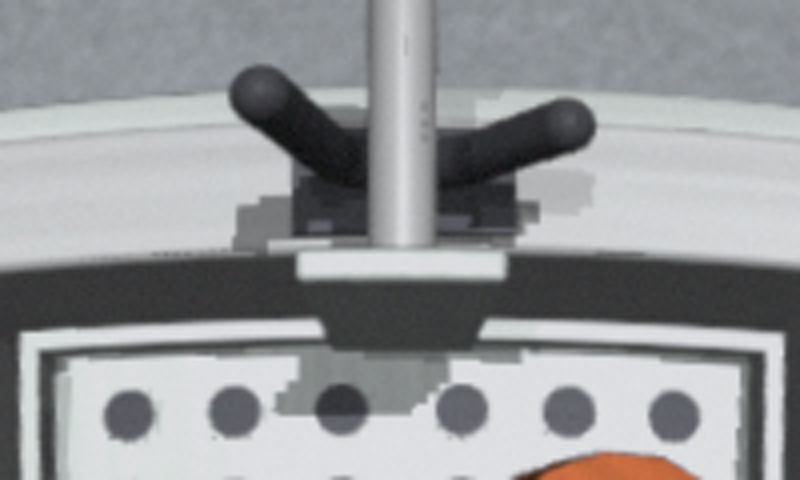

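View pics/ae_side.png

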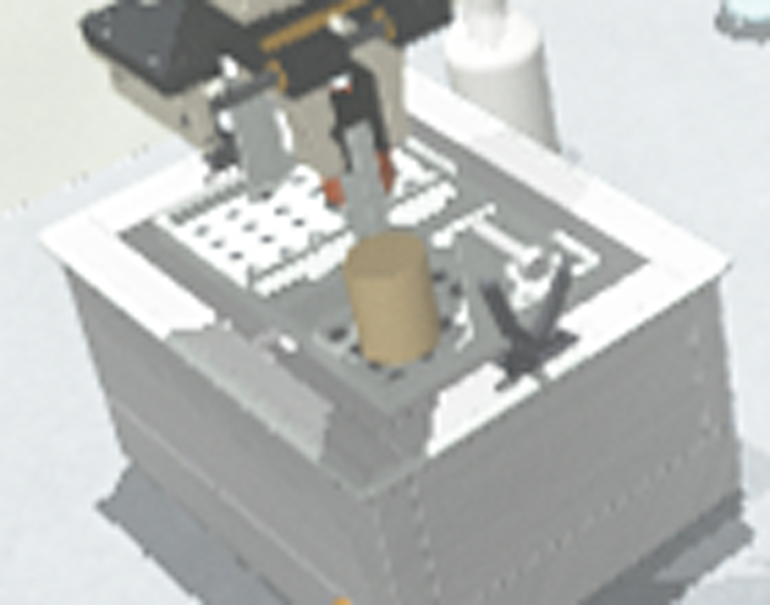

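```bash
python3 -m inch '[{"ax":0,"ay":0,"az":0,"dx":-1,"dy":0,"dz":8,"fingers":0},{"ax":0,"ay":0,"az":0,"dx":-1,"dy":0,"dz":16,"fingers":0},{"ax":0,"ay":0,"az":0,"dx":-1,"dy":0,"dz":24,"fingers":0},{"ax":0,"ay":0,"az":0,"dx":-1,"dy":0,"dz":32,"fingers":0},{"ax":0,"ay":0,"az":0,"dx":-1,"dy":0,"dz":37,"fingers":0},{"ax":0,"ay":0,"az":0,"dx":-1,"dy":0,"dz":37,"fingers":0}]'
python3 - <<'E'
from h import *
s=grab("wrist","af_wrist",(180,0,380,120),4); ss=grab("side","af_side",(80,220,220,330),5.5)
E
```

```text
clock: 44.0
tool_pos: [0.5427, 0.343, 0.1722]
orientation: [180.0, 0.0, 2.6]
force: [-0.5, 0.2, -4.7]
opening: 0.0176
```

View pics/af_wrist.png

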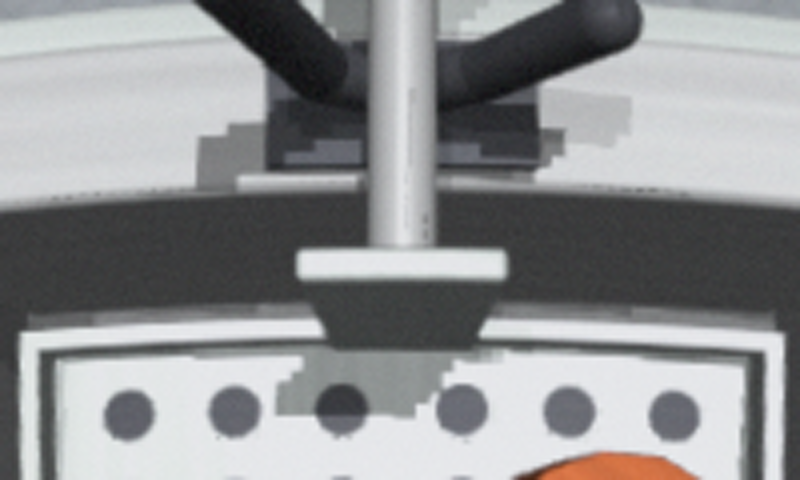

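View pics/af_side.png

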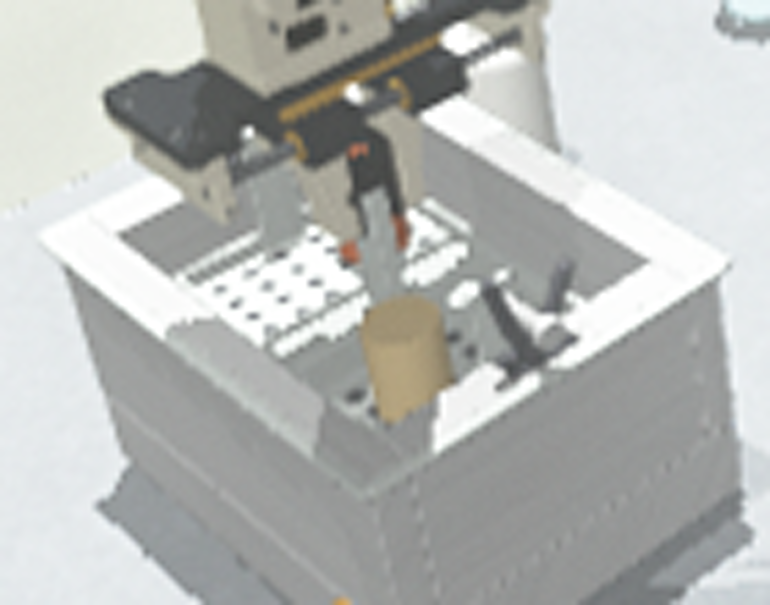

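```bash
python3 -m inch '[{"ax":0,"ay":0,"az":0,"dx":0,"dy":0,"dz":2,"fingers":0},{"ax":0,"ay":0,"az":0,"dx":0,"dy":0,"dz":4,"fingers":0},{"ax":0,"ay":0,"az":0,"dx":0,"dy":0,"dz":4,"fingers":0}]'
```

```text
clock: 44.48
tool_pos: [0.5429, 0.3432, 0.1688]
orientation: [-180.0, -0.0, 2.6]
force: [0.6, -0.7, -4.0]
opening: 0.0175
```

```bash
python3 -m inch '[{"ax":0,"ay":0,"az":0,"dx":0,"dy":0,"dz":1,"fingers":0},{"ax":0,"ay":0,"az":0,"dx":0,"dy":0,"dz":2,"fingers":0},{"ax":0,"ay":0,"az":0,"dx":0,"dy":0,"dz":2,"fingers":0}]'
```

```text
clock: 44.85
tool_pos: [0.5432, 0.3432, 0.1683]
orientation: [-180.0, -0.1, 2.7]
force: [-3.9, -1.9, 5.6]
opening: 0.0174
```

Run:
```python
from h import *
s=grab("wrist","ag_wrist",(180,0,380,120),4); ss=grab("side","ag_side",(80,220,220,330),5.5); o=get_obs(); print(o["force"],o["moment"])
```

```text
[-3.46593949 -2.38778807  5.43176738] [-0.9097243   1.44348924 -0.00566807]
```

View pics/ag_wrist.png

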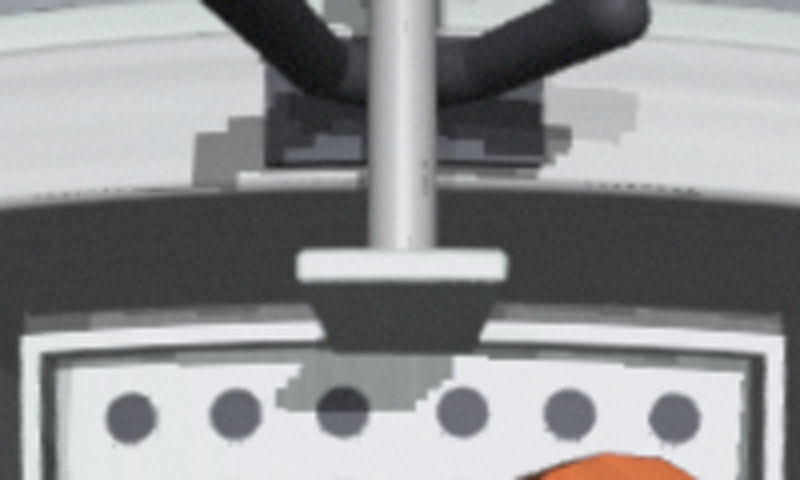

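View pics/ag_side.png

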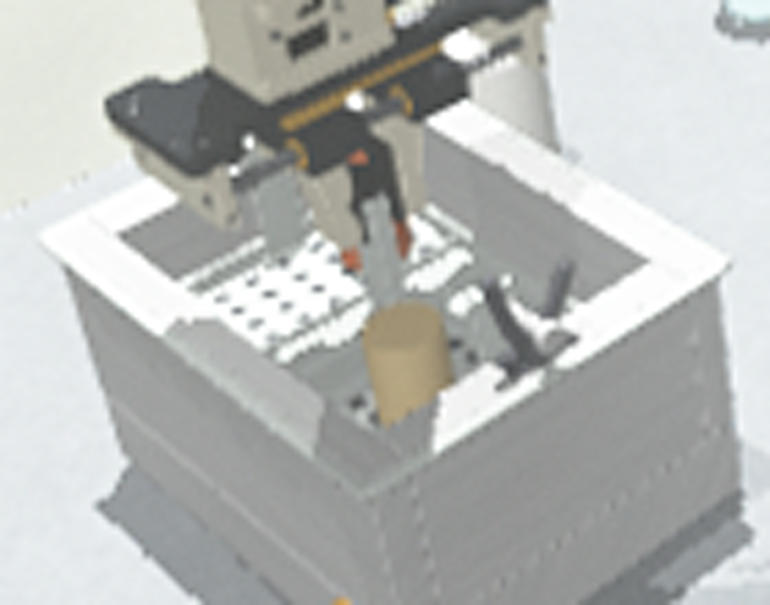

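```bash
python3 -m inch '[{"ax":0,"ay":0,"az":0,"dx":-1,"dy":0.7,"dz":0.5,"fingers":0},{"ax":0,"ay":0,"az":0,"dx":-1,"dy":0.7,"dz":1,"fingers":0},{"ax":0,"ay":0,"az":0,"dx":-1,"dy":0.7,"dz":1,"fingers":0}]'; python3 -c "
from plant import *;o=get_obs();print(o['force'],o['moment'])"
```

```text
clock: 45.32
tool_pos: [0.5431, 0.3429, 0.168]
orientation: [-179.9, -0.2, 2.7]
force: [-1.4, -2.8, 7.6]
opening: 0.0171
[-1.38403396 -2.81745868  7.64713931] [-0.76627883  0.73498315 -0.03136249]
```

```bash
python3 -m inch '[{"ax":0,"ay":0,"az":0,"dx":0,"dy":0,"dz":-1,"fingers":0},{"ax":0,"ay":0,"az":0,"dx":0,"dy":0,"dz":-1,"fingers":0}]'
python3 - <<'E'
from h import *
o=get_obs();print(o['force'],o['moment'],o["tool_pos"])
ss=grab("side","ah_side",(150,250,210,310),10)
for p in ((.4170,.3375,.173),(.6690,.3485,.173)): print((proj(ss,p)[0]-[150,250])*10)
E
```

```text
clock: 45.58
tool_pos: [0.543, 0.3429, 0.1681]
orientation: [-179.9, -0.1, 2.7]
force: [0.8, -1.7, 6.1]
opening: 0.0174
[ 0.7890329  -1.6937187   6.12015608] [-0.54084458 -0.25145701  0.0556795 ] [0.54297196 0.34291871 0.16806203]
[257.92470117 279.1618425 ]
[-277.74107756  -84.22511681]
```

View pics/ah_side.png

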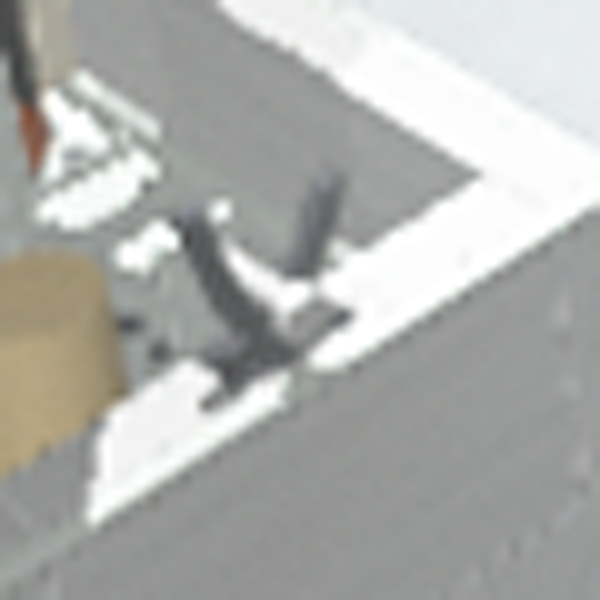

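```bash
python3 -m inch '[{"ax":0,"ay":0,"az":0,"dx":0,"dy":0,"dz":0,"fingers":19},{"ax":0,"ay":0,"az":0,"dx":0,"dy":0,"dz":0,"fingers":24},{"ax":0,"ay":0,"az":0,"dx":0,"dy":0,"dz":0,"fingers":36},{"ax":0,"ay":0,"az":0,"dx":0,"dy":0,"dz":0,"fingers":36},{"ax":0,"ay":0,"az":0,"dx":0,"dy":0,"dz":-10,"fingers":36},{"ax":0,"ay":0,"az":0,"dx":0,"dy":0,"dz":-30,"fingers":36},{"ax":0,"ay":0,"az":0,"dx":0,"dy":0,"dz":-70,"fingers":36},{"ax":0,"ay":0,"az":0,"dx":0,"dy":0,"dz":-110,"fingers":36}]'
python3 - <<'E'
from h import *
grab("wrist","ai_wrist"); ss=grab("side","ai_side",(80,220,220,330),5.5); print(go([.541,.45,.28],[180,0,-87]))
E
```

```text
clock: 46.62
tool_pos: [0.5419, 0.3423, 0.2786]
orientation: [180.0, -0.0, 2.6]
force: [-0.3, 0.3, 0.4]
opening: 0.036
(array([   2. , -106.3,    3.7]), array([-0.6, -0.1, 89.7]))
```

View pics/ai_wrist.png

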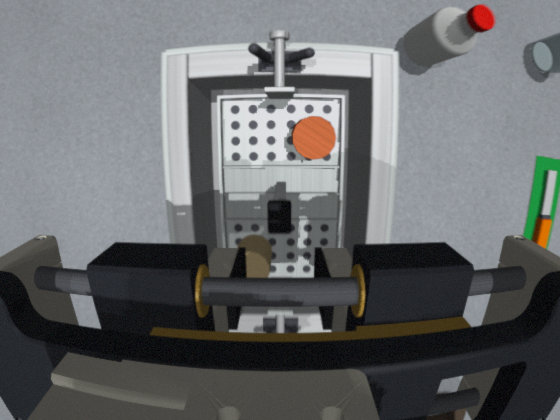

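View pics/ai_side.png

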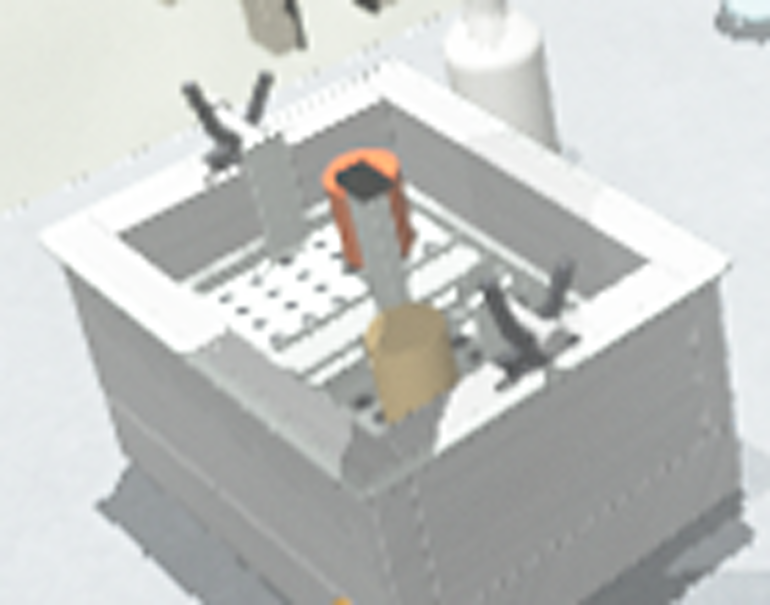

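```bash
python3 - <<'E'
from h import *
c=np.array([515.6,-332.9])/1000; a=np.radians(-99.1); d=np.array([np.cos(a),np.sin(a)])
p=c+.155*d; print(p,go([*p,.30],[180,0,-99.1]))
E
python3 -m inch '[{"ax":0,"ay":0,"az":0,"dx":0,"dy":0,"dz":-30,"fingers":0},{"ax":0,"ay":0,"az":15,"dx":-10,"dy":100,"dz":-30,"fingers":0},{"ax":0,"ay":0,"az":50,"dx":-20,"dy":300,"dz":-30,"fingers":0},{"ax":0,"ay":0,"az":90,"dx":-30,"dy":450,"dz":-30,"fingers":0},{"ax":0,"ay":0,"az":90,"dx":-30,"dy":450,"dz":-30,"fingers":0},{"ax":0,"ay":0,"az":90,"dx":-30,"dy":450,"dz":-30,"fingers":0},{"ax":0,"ay":0,"az":90,"dx":-30,"dy":450,"dz":-30,"fingers":0},{"ax":0,"ay":0,"az":90,"dx":-30,"dy":450,"dz":-30,"fingers":0}]'
python3 - <<'E'
from h import *
c=np.array([515.6,-332.9])/1000; a=np.radians(-99.1); d=np.array([np.cos(a),np.sin(a)])
p=c+.155*d; print(go([*p,.30],[180,0,-99.1]))
E
```

```text
[ 0.4910855  -0.48594914] (array([-91.3, 826.2, -21.9]), array([ -0.6,  -0. , 101.8]))
clock: 47.72
tool_pos: [0.5325, -0.0968, 0.3076]
orientation: [-179.9, -0.0, -72.9]
force: [0.7, 0.1, -0.2]
opening: 0.0004
(array([359.7, 154.1,   7.5]), array([-0.1,  0. , 26.2]))
```

```bash
python3 -m inch '[{"ax":0,"ay":0,"az":26,"dx":360,"dy":154,"dz":7,"fingers":0},{"ax":0,"ay":0,"az":26,"dx":360,"dy":154,"dz":7,"fingers":0},{"ax":0,"ay":0,"az":26,"dx":360,"dy":154,"dz":7,"fingers":0},{"ax":0,"ay":0,"az":26,"dx":360,"dy":154,"dz":7,"fingers":0},{"ax":0,"ay":0,"az":26,"dx":360,"dy":154,"dz":7,"fingers":0},{"ax":0,"ay":0,"az":26,"dx":360,"dy":154,"dz":7,"fingers":0},{"ax":0,"ay":0,"az":26,"dx":360,"dy":154,"dz":7,"fingers":0},{"ax":0,"ay":0,"az":26,"dx":360,"dy":154,"dz":7,"fingers":0}]'
python3 - <<'E'
from h import *
c=np.array([515.6,-332.9])/1000; a=np.radians(-99.1); d=np.array([np.cos(a),np.sin(a)])
p=c+.155*d; print(go([*p,.15],[180,0,-99.1]))
grab("wrist","aj_wrist"); grab("top","aj_top",(280,130,460,270),4)
E
```

```text
clock: 48.72
tool_pos: [0.4932, -0.4856, 0.2991]
orientation: [179.9, 0.0, -98.7]
force: [0.0, 0.4, -1.1]
opening: 0.0007
(array([  0.7,   1.9, 149.1]), array([0.1, 0. , 0.4]))
```

View pics/aj_top.png

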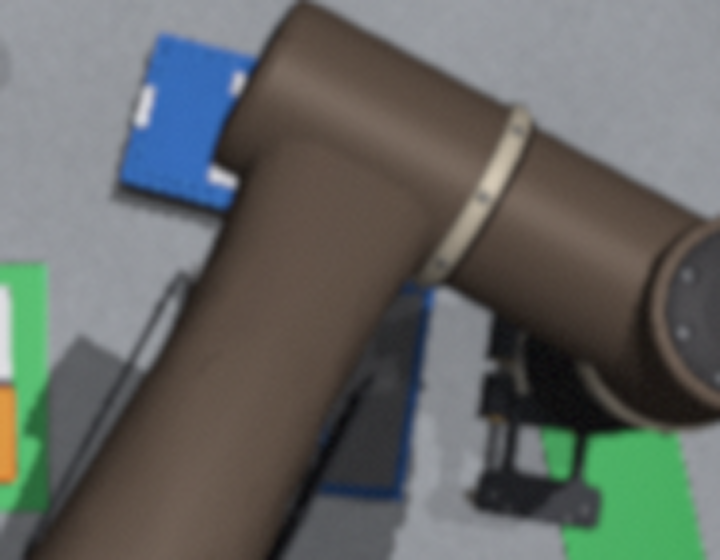

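View pics/aj_wrist.png

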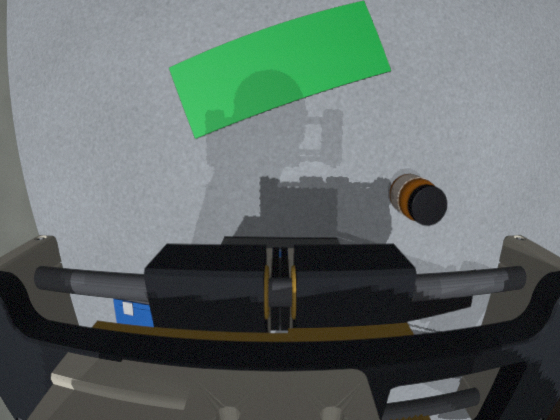

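```bash
python3 -m inch '[{"ax":0,"ay":0,"az":0,"dx":0,"dy":2,"dz":50,"fingers":0},{"ax":0,"ay":0,"az":0,"dx":0,"dy":2,"dz":100,"fingers":0},{"ax":0,"ay":0,"az":0,"dx":0,"dy":2,"dz":149,"fingers":0},{"ax":0,"ay":0,"az":0,"dx":-10,"dy":2,"dz":149,"fingers":0},{"ax":0,"ay":0,"az":0,"dx":-22,"dy":2,"dz":149,"fingers":0},{"ax":0,"ay":0,"az":0,"dx":-32,"dy":2,"dz":149,"fingers":0},{"ax":0,"ay":0,"az":0,"dx":-40,"dy":2,"dz":149,"fingers":0},{"ax":0,"ay":0,"az":0,"dx":-40,"dy":2,"dz":149,"fingers":0}]'
python3 - <<'E'
from h import *
grab("side","ak_side",(250,110,420,240),4.5)
E
```

```text
clock: 49.82
tool_pos: [0.4985, -0.4442, 0.1522]
orientation: [-179.9, -0.0, -98.5]
force: [0.7, -0.3, -1.0]
opening: 0.0004
```

View pics/ak_side.png

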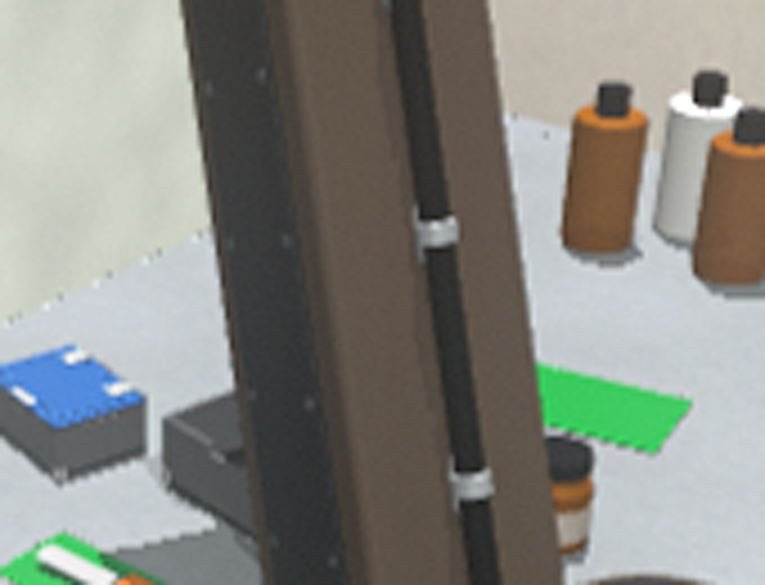

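```bash
python3 -m inch '[{"ax":0,"ay":0,"az":0,"dx":-8,"dy":0,"dz":0,"fingers":0},{"ax":0,"ay":0,"az":0,"dx":-16,"dy":0,"dz":0,"fingers":0},{"ax":0,"ay":0,"az":0,"dx":-24,"dy":0,"dz":0,"fingers":0}]'
python3 - <<'E'
from h import *
grab("top","al_top",(280,150,440,270),4.5)
E
```

```text
clock: 50.25
tool_pos: [0.5014, -0.4205, 0.1506]
orientation: [180.0, 0.0, -98.6]
force: [-0.0, -2.7, 1.0]
opening: 0.0008
```

View pics/al_top.png

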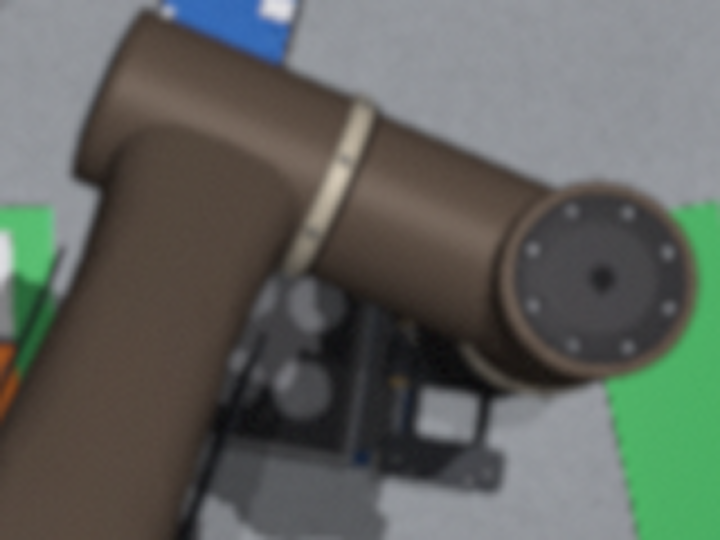

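```bash
python3 -m inch '[{"ax":0,"ay":0,"az":0,"dx":-10,"dy":0,"dz":-4,"fingers":0},{"ax":0,"ay":0,"az":0,"dx":-20,"dy":0,"dz":-8,"fingers":0},{"ax":0,"ay":0,"az":0,"dx":-30,"dy":0,"dz":-9,"fingers":0},{"ax":0,"ay":0,"az":0,"dx":-42,"dy":0,"dz":-6,"fingers":0},{"ax":0,"ay":0,"az":0,"dx":-54,"dy":0,"dz":-2,"fingers":0},{"ax":0,"ay":0,"az":0,"dx":-66,"dy":0,"dz":4,"fingers":0},{"ax":0,"ay":0,"az":0,"dx":-78,"dy":0,"dz":11,"fingers":0},{"ax":0,"ay":0,"az":0,"dx":-80,"dy":0,"dz":13,"fingers":0}]'
python3 - <<'E'
from h import *
grab("top","am_top",(280,150,440,270),4.5); grab("wrist","am_wrist")
E
```

```text
clock: 51.3
tool_pos: [0.5135, -0.3407, 0.1371]
orientation: [180.0, 0.0, -98.5]
force: [0.7, -1.7, 2.7]
opening: 0.0002
```

View pics/am_top.png

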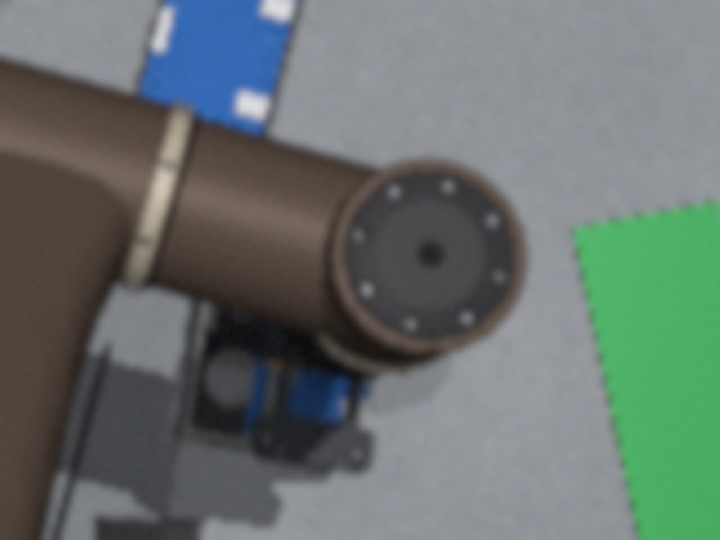

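View pics/am_wrist.png

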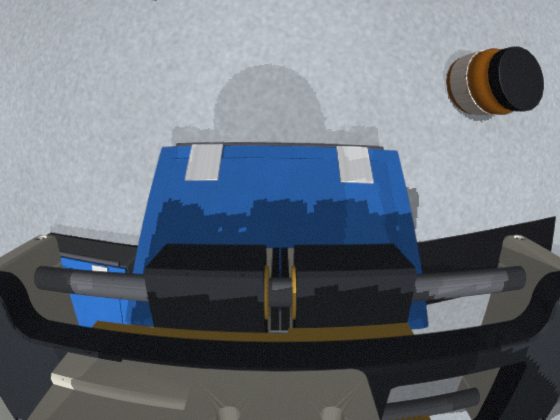

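Lid is at about 45°, being pushed by the closed fingers. Continue down.

```bash
python3 -m inch '[{"ax":0,"ay":0,"az":0,"dx":-6,"dy":0,"dz":7,"fingers":0},{"ax":0,"ay":0,"az":0,"dx":-12,"dy":0,"dz":14,"fingers":0},{"ax":0,"ay":0,"az":0,"dx":-17,"dy":0,"dz":20,"fingers":0},{"ax":0,"ay":0,"az":0,"dx":-21,"dy":0,"dz":28,"fingers":0},{"ax":0,"ay":0,"az":0,"dx":-25,"dy":0,"dz":36,"fingers":0},{"ax":0,"ay":0,"az":0,"dx":-28,"dy":0,"dz":44,"fingers":0},{"ax":0,"ay":0,"az":0,"dx":-30,"dy":0,"dz":52,"fingers":0},{"ax":0,"ay":0,"az":0,"dx":-31,"dy":0,"dz":57,"fingers":0}]'
```

```text
clock: 52.4
tool_pos: [0.5178, -0.311, 0.0801]
orientation: [180.0, 0.0, -98.6]
force: [0.9, -1.9, 2.4]
opening: 0.0005
```

```bash
python3 -m inch '[{"ax":0,"ay":0,"az":0,"dx":-1,"dy":0,"dz":3,"fingers":0},{"ax":0,"ay":0,"az":0,"dx":-2,"dy":0,"dz":6,"fingers":0},{"ax":0,"ay":0,"az":0,"dx":-2,"dy":0,"dz":6,"fingers":0}]'
```

```text
clock: 52.78
tool_pos: [0.5177, -0.3089, 0.0743]
orientation: [179.9, 0.0, -98.6]
force: [-0.3, 0.9, -0.3]
opening: 0.0002
```

```bash
python3 -m inch '[{"ax":0,"ay":0,"az":0,"dx":-1,"dy":0,"dz":1.5,"fingers":0},{"ax":0,"ay":0,"az":0,"dx":-1,"dy":0,"dz":2.5,"fingers":0},{"ax":0,"ay":0,"az":0,"dx":-1,"dy":0,"dz":2.5,"fingers":0}]'
```

```text
clock: 53.15
tool_pos: [0.5181, -0.3081, 0.0728]
orientation: [180.0, -0.0, -98.6]
force: [-2.1, 1.2, 6.4]
opening: 0.0005
```

```bash
python3 -m inch '[{"ax":0,"ay":0,"az":0,"dx":0,"dy":0,"dz":1,"fingers":0},{"ax":0,"ay":0,"az":0,"dx":0,"dy":0,"dz":1,"fingers":0},{"ax":0,"ay":0,"az":0,"dx":0,"dy":0,"dz":-50,"fingers":0},{"ax":0,"ay":0,"az":0,"dx":-50,"dy":0,"dz":-110,"fingers":0},{"ax":0,"ay":0,"az":0,"dx":-110,"dy":0,"dz":-150,"fingers":0},{"ax":0,"ay":0,"az":0,"dx":-150,"dy":0,"dz":-190,"fingers":0},{"ax":0,"ay":0,"az":0,"dx":-150,"dy":0,"dz":-190,"fingers":0},{"ax":0,"ay":0,"az":0,"dx":-150,"dy":0,"dz":-190,"fingers":0}]'
python3 - <<'E'
from h import *
s=grab("wrist","an_wrist"); grab("side","an_side",(180,170,400,310),3.5)
print("lid",rect(s,(105,120,60),(125,255,255),.0725,(280,70)))
print("handle",rect(s,(8,150,120),(20,255,255),.017,(340,240)))
E
```

```text
clock: 54.15
tool_pos: [0.541, -0.1588, 0.2629]
orientation: [-179.9, 0.0, -98.5]
force: [-0.0, -0.1, -0.3]
opening: 0.0007
lid ((517.0982666015625, -323.1126708984375), (105.32019805908203, 168.89138793945312), 80.53886413574219)
handle ((468.1188049316406, -126.31712341308594), (78.31124877929688, 28.261018753051758), 2.0339725017547607)
```

View pics/an_wrist.png

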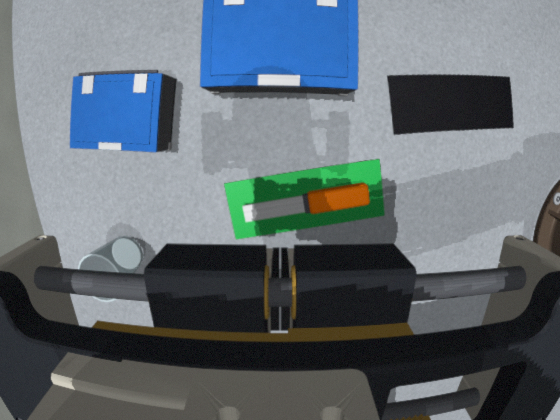

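View pics/an_side.png

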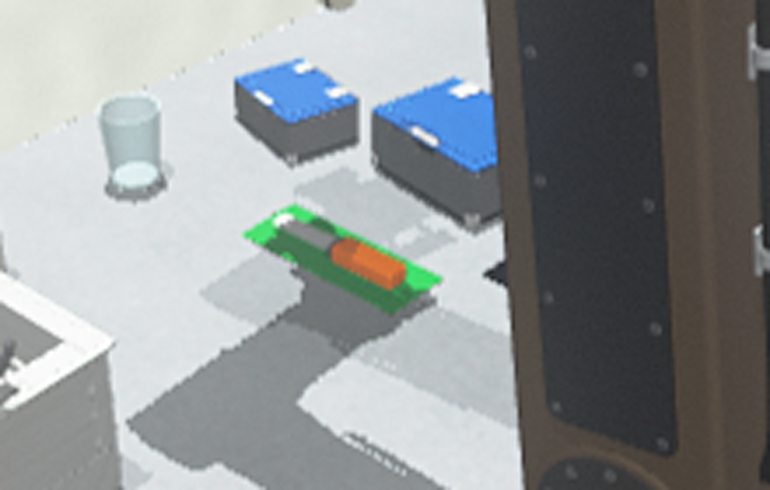

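Run:
```python
from h import *
grab("side","ao_side",(80,200,260,335),4.3)
a=cv2.imread("pics/b_side.png");b=cv2.imread("pics/an_side.png"); print(cv2.absdiff(a,b)[70:170,370:480].mean(), cv2.absdiff(a,b)[50:170,230:360].mean())
```

```text
16.138848484848484 19.518461538461537
```

View pics/ao_side.png

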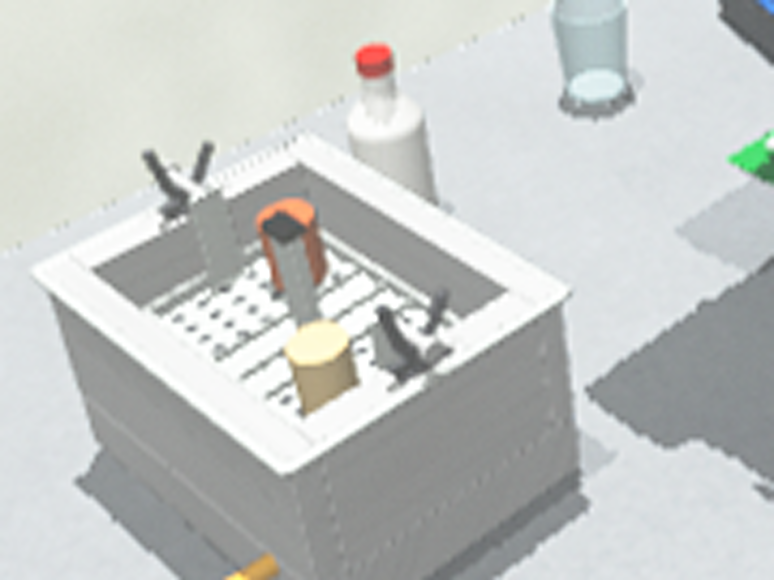

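The basket hangs level on both hooks with both plugs in it, and the bottle and beaker have not moved. Handing in.

```bash
python3 -c "
from plant import *
print(close_job())"
```

```text
the job is handed in; nothing more can be done
None
```

The job is done and handed in at about 54 s of the 210 s allowed. I levered the lid up at the notch and folded it back to its stop. The lifter went back on its small green mat. I moved both plugs into the basket, hung it on the two hooks, and pushed the lid shut.

- **Plugs:** only two were in the case, the red-brown and the sand-coloured one. The grey discs beside them are marks on the case floor. I set the two plugs in opposite corners of the basket so it would balance.
- **Basket:** before letting go, the gripper was at the expected seated height (basket floor about 103 mm) and the wrist force showed the hooks carrying the load. The last side picture shows it level with a pin in each hook. The pin nearer the robot was seen only from the side, partly hidden by its hook.
- **Grip on the basket:** the fingers closed on the handle's 18 mm head rather than the 10 mm plate below it, at every height I tried. It did not slip.
- **Lid:** I pressed it down to about 72.8 mm at its upper face with about 6 N, against 72.5 mm when flush. A colour fit of the lid afterwards gave 105 mm instead of 124 mm, because the back of the lid was outside that picture. It looked the same as at the start in the side view.
- **Lifter:** it lies wholly on its mat, about 2° off the mat's direction.
- **Other items:** the beaker and wash bottle looked unmoved in the last picture. The jar was not in the last pictures, but it was upright when last seen and nothing came near it.

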